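Slide the bobbin carrier round the bent rod of the thread stand

ROBOT

A 6-joint arm with a two-finger parallel gripper is mounted at the origin on the work surface. World frame = base frame: x ahead of the robot, y to its left, z up, the work surface at z = 0. Lengths are in mm, angles in rad, forces in N, time in s.
With the tool pointing down it reaches from about 350 to 875 mm from the base axis. Payload 4.2 kg.
Tool frame: the origin (TCP) lies midway between the tips of the shut fingers; the grasp point (between the pads) lies 19 mm behind it; z points along the fingers, y is the direction in which the jaws open and shut (so a half turn about z gives the same grasp; the last joint's range is limited). The gripper opens to 85 mm and grips with 20 to 120 N. Pads are 22 mm wide; open, the fingers measure 114 mm over their backs; the gripper's body (76 mm by 85 mm) begins 54 mm behind the grasp point. The pads swing forward as they close: fully open they stand 13 mm farther back than shut.
Start: joints at [1.394, 0.385, 0.008, 0, -1.194, -0.259], TCP at [263.801, 566.576, 231.312] pointing down, gripper open.
Joint ranges: [-3.14, 3.14], [-1.21, 2.06], [-1.07, 1.41], [-3.16, 2.05], [-2.99, -0.16], [-3.1, 3.1]. Speed limits (rad/s): [2.79, 2.79, 3.14, 3.14, 3.14, 3.14].

INTERFACE

Orientations are given as a unit quaternion [x, y, z, w].
In Python, from bench import arm gives the robot as it stands.
- The arm moves only by the tool send_rows, never from a script. Its arguments are lists of equal length, an entry for each row: "translation": the shift along the tool's x, y, z in mm, a list of three; "dr": the turn, a rotation vector about the tool's x, y, z in degrees, a list of three; "grip": the finger opening in mm, from 0 to 85.4. In form: {"translation": [[dx, dy, dz], ...], "dr": [[ax, ay, az], ...], "grip": [grip, ...]}. A call has exactly 5 rows; each row shifts and turns the commanded pose from where the row before left it, along the tool's axes as they then stand; what a row does not reach is not made up. A row lasts 1/8 s, in which the tool goes at most 62.5 mm and 10.7 degrees, less where a joint would pass 70% of its speed; a pose out of reach is approached as far as the arm can. A call with a gripper value outside its range is refused whole. The fingers move at their own pace and stop on an object; the grip force is fixed at half the most. Time passes only in rows, so rows that do not move let the fingers close, or fill a call up. It gives the time, the measured TCP pose, the force and the opening at its end, in the units of the state.
- arm.read_state(): the state, without advancing time (a new reading comes with each control period).
- arm.get_image(name): name is "scene" or "top" or "wrist"; returns the picture (420x560x3 uint8, red, green, blue); there is no depth.
- arm.camera_info(name): a dict with "fx", "fy", "cx", "cy" (pixels), "cam_to_world" (4x4, takes a point from camera to world coordinates). Camera axes: x right, y down, z forward; pixel columns grow to the right and rows downward; lengths in mm; the calibration is good to about 2 mm. A picture is of the moment at which its call begins: read the wrist's pose just before it. camera_info takes no time and is no camera call; for the wrist camera it gives the pose at the moment of the call.
- arm.job_done(): hands the job in, once; it reports no verdict.
Trained networks look in the newest picture that a camera, given by its name, has taken for a name from the list of things; names that differ only in an ending like _2 or _b are one class to them, and where a whole thing is asked for, a point or a joint stands for the part that bears it (a point fixed in the world has none). Each returns a list of dicts, best first, with "confidence" (0 to 1); they miss things now and then, are a little off and sometimes report something else, mostly with a low value. They report only what shows in the picture. A call takes as long as a camera call. They do not tell look-alikes from the thing itself.
- arm.search_frame(thing, camera): "xyz" ([x, y, z] in mm, in world coordinates, good to about 4 mm: the middle of the surface that is visible of it).
- arm.place_of(thing, camera): "xyz" ([x, y, z] in mm, in world coordinates, good to about 4 mm: a listed point, or the origin of a listed thing).
The state is a dict: "clock": time; "joints": joint angles; "joint_vel": joint speeds; "joint_efforts": joint torques, N m; "position": TCP position; "ee_rot": TCP orientation; "contact_force": force on the tool from outside, world axes, zero at the start; "wrist_torque": the same for the moment, N m; "gripper_width": finger opening in mm.
Only numpy, scipy, OpenCV 4.12 (cv2) and the standard library are available. Lean on these libraries where they do the work, as an engineer would, in place of code of your own. Each camera call takes 0.05 s, during which the arm holds its last target.

TASK

Put the drilled carrier (brass hub, green grip) onto the free end of the thread stand's bent rod, slide it down the leaning part and round the bend under control, and press it down past the sprung balls until it sits fully home, flat on the wooden foot, whose height you must feel or see. Press it firmly onto the foot for a moment (about 15 N), but never ram it. Do not just drop it down the rod; let go at the end, and leave the other things on the table where they are.

Things in the scene. Friction and masses are not known exactly. Their poses are not given: they have to be found in the camera images.
- stand: thread stand, fixed: dark round wooden base (124 mm across, 12 mm high), above it a rigid round foot disc, 120 mm across, screwed up or down on a threaded stem: its top is 40 to 60 mm above the table, held fast; the setting is not told. Origin: centre of the base's underside, z up. Polished rod, 12 mm thick: upright on the z axis to z = 135 mm, then a bend (centreline radius 60 mm, 38 degrees) towards the stand's -x.
- rod_end: rounded free end of the stand's rod. Beyond the bend (which ends at stand x = -12.7, z = 172 mm) the rod runs straight for 85 mm, leaning 38 degrees from vertical. Origin: end of its centreline, at stand x = -65, y = 0, z = 239 mm (the rounding adds 6 mm); z along the leaning rod, outwards; y as the stand's. The leaning part runs from z = 0 to -85 mm.
- catch (a point): point on the rod's upright axis at stand z = 94.5 mm, axes as the stand's. Here two sprung brass balls (radius 6 mm) stick out 3.5 mm from the rod on the stand's +y and -y sides. They yield when the hub is pushed down over them (some 4 to 15 N beyond the carrier's weight) and spring out above it; the foot is up to 20 mm lower.
- grip (a point): centre of the carrier's green grip block: 36 mm along carrier x, 22 mm along y (pinch here), 46 mm high, top 62 mm and centre 39 mm above the carrier's underside. It is 70 mm in x and 25 mm in z from the hub's centre. Axes: x from hub to grip, z up as it lies. Held sideways of the rod, on either side, the gripper clears the rod; on the side it leans to it would strike.
- hub (a point): centre of the hole in the carrier's brass hub: hub 36 mm across, 28 mm high, through hole 15 mm along carrier z; axes as for the grip. The loose carrier weighs 0.15 to 0.3 kg and is 108 mm long; its wooden arm, 22 mm wide and 18 mm high, runs from the hub to x = 90 mm. Fully home, it is on the stand's z axis, 14 mm above the foot disc's top.
- bobbin_a: standing empty wooden bobbin, 60 mm tall, 44 mm across, light wood. Not to be disturbed. Origin: centre of its underside.
- bobbin_b: standing empty wooden bobbin, 60 mm tall, 44 mm across, darker wood. Not to be disturbed. Origin: centre of its underside.
- hoop: empty wooden embroidery hoop lying flat, 160 mm across, 12 mm high. Not to be disturbed. Origin: centre of its underside.
- weight: small round brass weight, 48 mm across, 35 mm high. Not to be disturbed. Origin: centre of its underside.
- jar: amber glass jar with black lid, 56 mm across, 70 mm high. Not to be disturbed. Origin: centre of its underside.
- brush: dusting brush lying flat; its origin lies under its middle. Not to be disturbed.
- slat: thin wooden slat lying flat, 30 x 170 x 12 mm. Not to be disturbed. Origin: centre of its underside.
There are look-alikes about, which are no part of the job. Leave any red look-alike of the part that bears grip alone. What is shaped like the stand but orange is not meant.

How it is judged:
By the outcome, as a careful person would: the job done as asked, in the order asked, and still so for the second after the job is handed in, with the robot touching nothing.
It also fails if it takes over 72 s, if anything falls off the work surface, if the arm or the gripper's body presses on something with over 40 N, if the wrist force passes 120 N, or if a joint passes its speed limit or range.

## Working session

There is one attempt and no reset: what is moved stays moved. The work goes in short steps, Python scripts to look and compute and a tool call to move; the robot and the scene stay as the last step left them, time stands still between calls to the robot, and variables do not carry over. Pictures are saved under pics/ and viewed, and the job is handed in when it is done.

Besides the shell and the picture viewer there is one more tool, called after "Emit:" by a JSON object that holds its "method" and its "body". send_rows: Moves the arm, as the interface text tells. Its arguments: {"type":"object","properties":{"translation":{"type":"array"},"dr":{"type":"array"},"grip":{"type":"array"}},"required":["translation","dr","grip"]}

```bash
ls -R . | head; mkdir -p pics
cat > h.py <<'E'
import numpy as np, cv2
from scipy.spatial.transform import Rotation as R
from bench import arm
def snap(cam,fn):
    im=arm.get_image(cam); cv2.imwrite('pics/'+fn,cv2.cvtColor(im,cv2.COLOR_RGB2BGR)); return im
E
python3 - <<'E'
from h import *
np.set_printoptions(precision=3,suppress=True)
s=arm.read_state();print({k:np.round(v,3) for k,v in s.items()})
for c in ["scene","top","wrist"]:
    snap(c,c+'0.png'); i=arm.camera_info(c);print(c,i['fx'],np.round(i['cam_to_world'],3).tolist())
for t in ["stand","rod_end","catch","grip","hub"]:
  for c in ["scene","top"]:
    print(t,c,[(np.round(d['xyz']),round(d['confidence'],2)) for d in arm.place_of(t,c)])
print(arm.read_state()['clock'])
E
```

```text
.:
pics

./pics:
{'clock': np.float64(0.0), 'joints': array([ 1.394,  0.386,  0.007, -0.   , -1.194, -0.259]), 'joint_vel': array([-0.   , -0.001,  0.002,  0.001, -0.001,  0.   ]), 'joint_efforts': array([ -0.001, -39.229,  18.841,   4.186,  -0.005,  -0.   ]), 'position': array([263.574, 566.075, 230.214]), 'ee_rot': array([ 0.976, -0.216, -0.   ,  0.001]), 'contact_force': array([-0.183, -0.225, -0.164]), 'wrist_torque': array([-0.035, -0.007,  0.022]), 'gripper_width': np.float64(85.48)}
scene 482.10445183609716 [[-0.339, 0.636, -0.693, 1470.759], [0.941, 0.229, -0.25, 308.792], [-0.0, -0.737, -0.676, 1001.428], [0.0, 0.0, 0.0, 1.0]]
top 501.71198491902874 [[-0.091, -0.973, 0.213, 298.384], [-0.996, 0.088, -0.026, 11.9], [0.007, -0.214, -0.977, 1425.674], [0.0, 0.0, 0.0, 1.0]]
wrist 305.83470325678826 [[-0.423, -0.857, -0.294, 340.313], [-0.906, 0.4, 0.136, 530.132], [0.001, 0.324, -0.946, 373.919], [0.0, 0.0, 0.0, 1.0]]
stand scene [(array([589., 139.,  -4.]), 0.88), (array([365., 126.,  -3.]), 0.66)]
stand top [(array([581., 140.,   3.]), 0.93), (array([366., 124.,   3.]), 0.64)]
rod_end scene []
rod_end top [(array([772., 261.,   4.]), 0.6), (array([523., 142., 235.]), 0.56), (array([302., 147., 243.]), 0.53)]
catch scene [(array([592., 141.,  95.]), 0.89), (array([367., 124.,  92.]), 0.67)]
catch top [(array([588., 132.,  97.]), 0.89), (array([367., 125.,  93.]), 0.74)]
grip scene [(array([ 486., -219.,   40.]), 0.88), (array([581., -76.,  40.]), 0.68)]
grip top [(array([ 484., -215.,   36.]), 0.84), (array([581., -80.,  36.]), 0.73)]
hub scene [(array([ 549., -192.,   15.]), 0.69), (array([506., -73.,  15.]), 0.6)]
hub top [(array([505., -73.,  12.]), 0.69), (array([ 550., -191.,   14.]), 0.63)]
0.65
```

View pics/scene0.png

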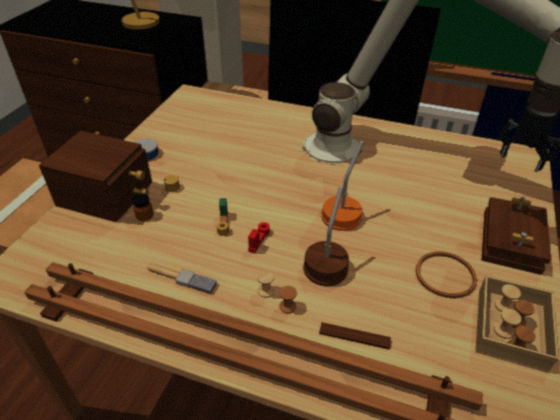

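View pics/top0.png

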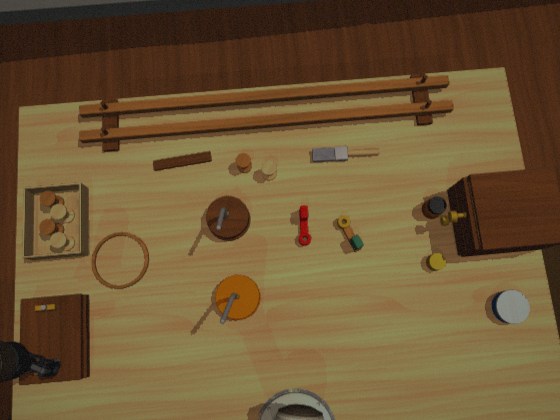

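View pics/wrist0.png

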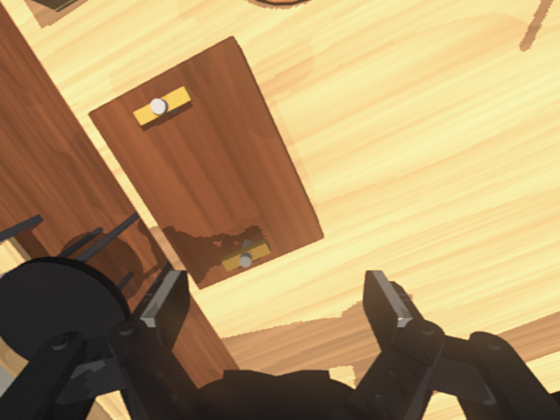

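```bash
cat >> h.py <<'E'
def proj(i,P):
    P=np.atleast_2d(P).astype(float); T=np.linalg.inv(np.array(i['cam_to_world'])); p=P@T[:3,:3].T+T[:3,3]
    return np.c_[i['fx']*p[:,0]/p[:,2]+i['cx'], i['fy']*p[:,1]/p[:,2]+i['cy']]
def rodline():
    a=np.radians(np.linspace(0,38,12))
    pts=[[0,0,z] for z in np.arange(60,135,5)]+[[-60*(1-np.cos(t)),0,135+60*np.sin(t)] for t in a]
    e=np.array(pts[-1]); d=np.array([-np.sin(np.radians(38)),0,np.cos(np.radians(38))])
    return np.array(pts+[e+d*k for k in np.linspace(5,85,17)])
def stand2w(P,x,y,yaw):
    c,s=np.cos(yaw),np.sin(yaw); P=np.atleast_2d(P)
    return P@np.array([[c,s,0],[-s,c,0],[0,0,1]])+[x,y,0]
def crop(im,c,w,f,fn,ov=()):
    x0,y0=int(c[0]-w),int(c[1]-w); x0=max(x0,0);y0=max(y0,0)
    k=im[y0:y0+2*w,x0:x0+2*w]; k=cv2.resize(cv2.cvtColor(k,cv2.COLOR_RGB2BGR),None,fx=f,fy=f,interpolation=cv2.INTER_CUBIC)
    for P,col in ov:
        for p in P:
            q=((p-[x0,y0]+0.5)*f).astype(int); cv2.circle(k,tuple(int(v) for v in q),1,col,-1)
    cv2.imwrite('pics/'+fn,k); print(fn,'origin',x0,y0,'f',f)
E
python3 - <<'E'
from h import *
ims={}
for c in ["scene","top"]:
    im=cv2.cvtColor(cv2.imread(f'pics/{c}0.png'),cv2.COLOR_BGR2RGB); i=arm.camera_info(c)
    W=stand2w(rodline(),587,139,np.radians(-3)); p=proj(i,W)
    r=np.linspace(0,2*np.pi,60); base=proj(i,stand2w(np.c_[62*np.cos(r),62*np.sin(r),0*r],587,139,0))
    disc=[proj(i,stand2w(np.c_[60*np.cos(r),60*np.sin(r),0*r+h],587,139,0)) for h in (40,60)]
    crop(im,p.mean(0),50,7,c+'_st.png',[(p,(0,255,0)),(base,(255,255,0)),(disc[0],(255,0,255)),(disc[1],(0,0,255))])
    g=proj(i,[[520,-205,20]])[0]
    crop(im,g,30,12,c+'_ca.png')
E
```

```text
scene_st.png origin 282 174 f 7
scene_ca.png origin 191 189 f 12
top_st.png origin 171 164 f 7
top_ca.png origin 318 200 f 12
```

View pics/scene_st.png

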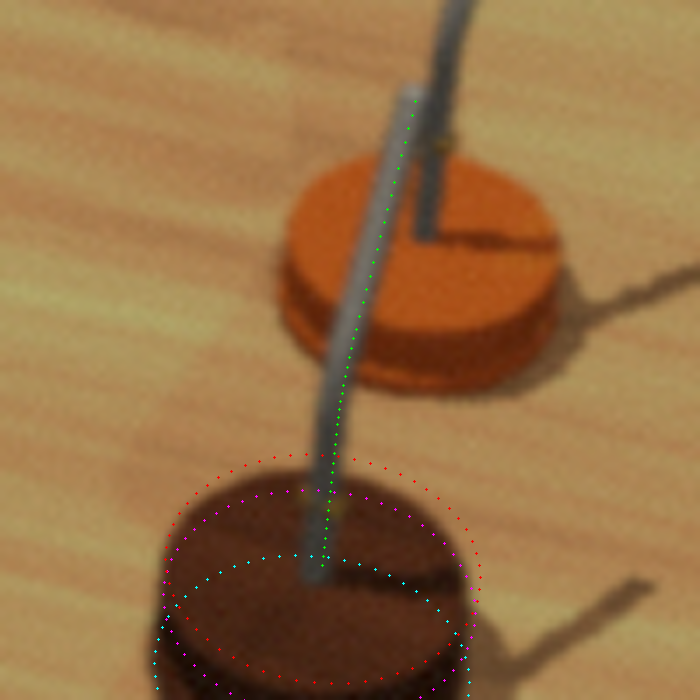

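View pics/top_st.png

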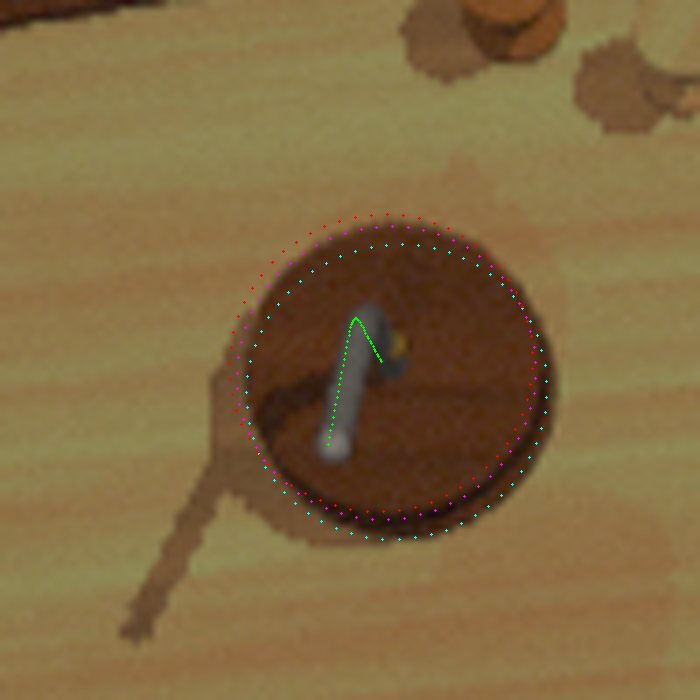

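View pics/top_ca.png

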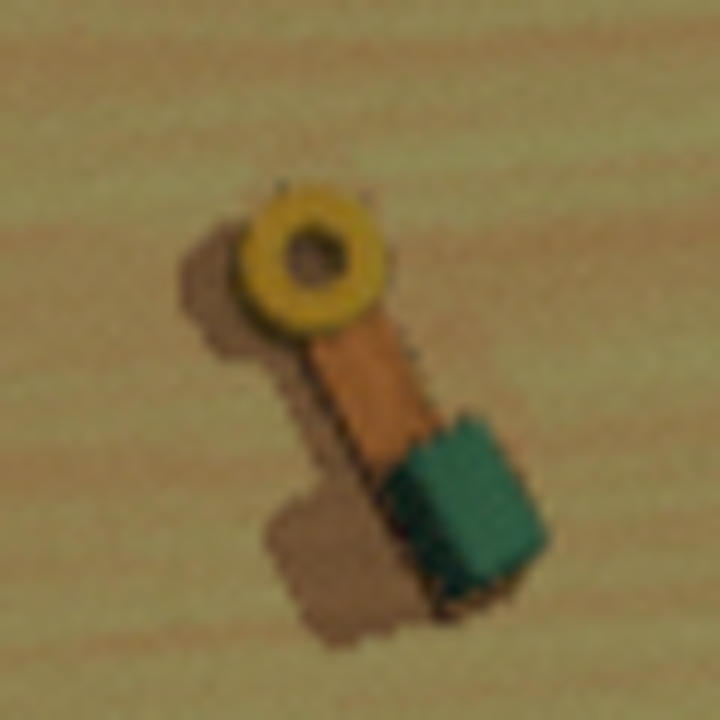

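View pics/scene_ca.png

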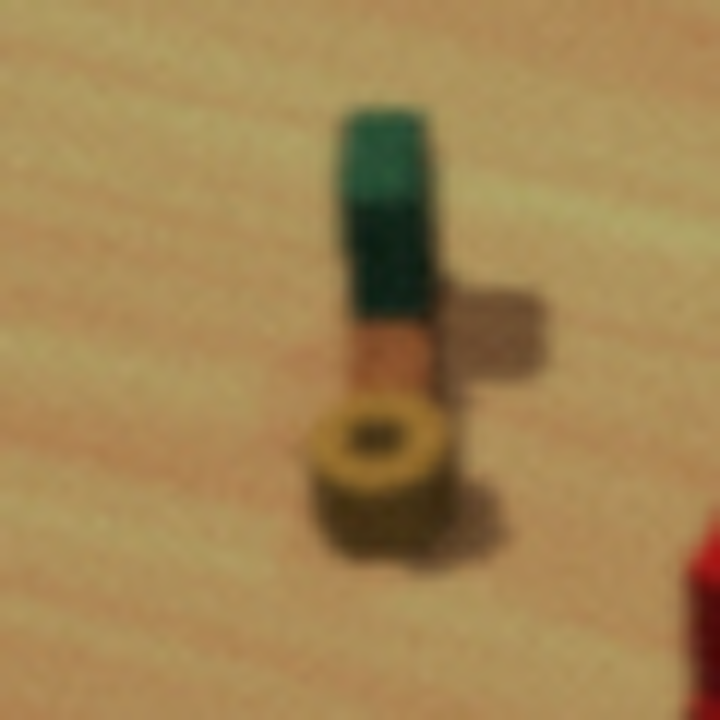

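```bash
python3 - <<'E'
from h import *
from scipy.optimize import least_squares
I={c:arm.camera_info(c) for c in("scene","top")}
O={"scene":(282,174),"top":(171,164)}
cv=lambda c,l:(np.array(l,float)/7)+O[c]-0.5
line={"scene":cv("scene",[(405,125),(376,235),(350,340),(330,400),(324,470),(314,560)]),
      "top":cv("top",[(345,400),(357,350),(368,315),(392,368)])}
tip={"scene":cv("scene",[(412,90)])[0],"top":cv("top",[(334,446)])[0]}
ed={"scene":cv("scene",[(310,471),(163,575),(468,580),(200,510),(430,512)]),"top":cv("top",[(400,222),(262,300),(250,400),(500,260),(545,340)])}
r=np.linspace(0,2*np.pi,400); L0=rodline()
t=np.linspace(0,len(L0)-1,400); L=np.c_[[np.interp(t,range(len(L0)),L0[:,k]) for k in range(3)]].T
def dist(P,C): return np.array([np.min(np.hypot(*(C-p).T)) for p in P])
d=np.array([-np.sin(np.radians(38)),0,np.cos(np.radians(38))])
def f(p,full=False):
    o=[]
    for c in I:
        dx,dy=(p[4:6] if c=="scene" else p[6:8])
        o+=list(dist(line[c],proj(I[c],stand2w(L,*p[:3]))+[dx,dy]))
        q=proj(I[c],stand2w(L0[-1]+ (5 if c=="scene" else 3)*d,*p[:3]))[0]+[dx,dy]; o+=list(q-tip[c])
        o+=list(dist(ed[c],proj(I[c],stand2w(np.c_[60*np.cos(r),60*np.sin(r),0*r+p[3]],p[0],p[1],0))+[dx,dy]))
    return np.array(o+list(np.array(p[4:8])/0.7))
s=least_squares(f,[587,139,-.05,50,0,0,0,0],x_scale=[1,1,.01,1,.3,.3,.3,.3],diff_step=1e-4,loss='soft_l1')
print(np.round(s.x,3),np.degrees(s.x[2]),np.round(s.fun,2))
print('tip',stand2w([-65,0,239],*s.x[:3]))
for c in I:
    im=cv2.cvtColor(cv2.imread(f'pics/{c}0.png'),cv2.COLOR_BGR2RGB)
    dd=s.x[4:6] if c=="scene" else s.x[6:8]
    p=proj(I[c],stand2w(L,*s.x[:3]))+dd; D=proj(I[c],stand2w(np.c_[60*np.cos(r),60*np.sin(r),0*r+s.x[3]],s.x[0],s.x[1],0))+dd
    crop(im,np.array(O[c])+50,50,7,c+'_st2.png',[(p,(0,255,0)),(D,(255,0,255))])
E
python3 -c "
import cv2,numpy as np
a=cv2.imread('pics/scene_st2.png');b=cv2.imread('pics/top_st2.png');cv2.imwrite('pics/st2.png',cv2.resize(np.hstack([a,b]),(800,400)))"
```

```text
[ 5.87082e+02  1.35579e+02 -7.20000e-02  4.92640e+01  2.28000e-01
  1.36000e-01  2.39000e-01  3.70000e-02] -4.111286936630826 [ 0.03  0.17  0.53  0.47  0.2   0.28  0.44 -0.27  0.3   0.77  0.15  0.83
  0.6   0.07  0.14  0.45  0.97  0.18  0.25  0.24  0.11  0.44  0.08  0.33
  0.33  0.19  0.34  0.05]
tip [[522.24970011 140.2386497  239.        ]]
scene_st2.png origin 282 174 f 7
top_st2.png origin 171 164 f 7
```

View pics/st2.png

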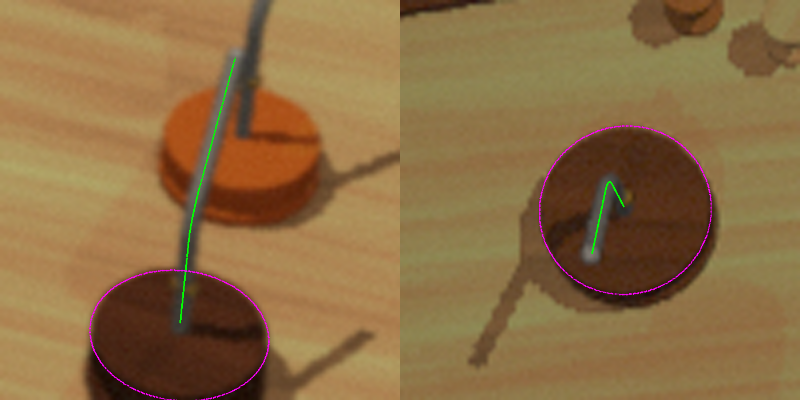

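```bash
cat >> h.py <<'E'
np.set_printoptions(precision=3,suppress=True)
def Rdown(yaw):  # tool x at yaw (deg), z down
    y=np.radians(yaw); x=np.array([np.cos(y),np.sin(y),0]); z=np.array([0,0,-1.]); return R.from_matrix(np.c_[x,np.cross(z,x),z])
def rows(wps,ns,nd=1):
    """wps list of (p,R) from measured start"""
    s=arm.read_state(); p=np.array(s['position']); q=R.from_quat(s['ee_rot'])
    T=[];D=[]
    for (p1,q1),n in zip(wps,ns):
        p1=np.array(p1,float); rv=(q.inv()*q1).as_rotvec()
        for k in range(n):
            qa=q*R.from_rotvec(rv*k/n); T.append(np.round(qa.inv().apply((p1-p)/n),nd)); D.append(np.round(np.degrees(rv/n),2))
        p,q=p1,q1
    for k in range(0,len(T),5): print('T',np.array(T[k:k+5]).tolist(),'D',np.array(D[k:k+5]).tolist())
def st():
    s=arm.read_state(); q=R.from_quat(s['ee_rot']).as_matrix()
    print('t',round(s['clock'],2),'p',np.round(s['position'],1),'F',np.round(s['contact_force'],1),'M',np.round(s['wrist_torque'],2),'w',round(float(s['gripper_width']),1),'j',np.round(s['joints'],2)); print(' tx',np.round(q[:,0],3),'tz',np.round(q[:,2],3))
E
python3 - <<'E'
from h import *
st()
rows([((375,260,330),Rdown(-75)),((485,-217,260),Rdown(-158.5))],[6,9])
E
```

```text
t 0.65 p [263.8 566.6 231.3] F [ 0.3 -0.3 -0.4] M [-0.02 -0.01 -0.05] w 85.3 j [ 1.39  0.38  0.01 -0.   -1.19 -0.26]
 tx [ 0.907 -0.422 -0.   ] tz [-0.  0. -1.]
T [[38.4, 38.5, -16.4], [43.5, 32.5, -16.4], [47.8, 25.9, -16.4], [51.0, 18.7, -16.4], [53.2, 11.1, -16.4]] D [[0.0, 0.0, 8.34], [0.0, 0.0, 8.34], [0.0, 0.0, 8.34], [0.0, 0.0, 8.34], [0.0, 0.0, 8.34]]
T [[54.3, 3.2, -16.4], [54.4, 1.9, 7.8], [54.0, -6.9, 7.8], [52.1, -15.5, 7.8], [49.0, -23.7, 7.8]] D [[0.0, 0.0, 8.34], [-0.0, -0.0, 9.28], [-0.0, -0.0, 9.28], [-0.0, -0.0, 9.28], [-0.0, -0.0, 9.28]]
T [[44.5, -31.3, 7.8], [38.9, -38.0, 7.8], [32.2, -43.8, 7.8], [24.8, -48.4, 7.8], [16.6, -51.8, 7.8]] D [[-0.0, -0.0, 9.28], [-0.0, -0.0, 9.28], [-0.0, -0.0, 9.28], [-0.0, -0.0, 9.28], [-0.0, -0.0, 9.28]]
```

Emit:
{"method": "send_rows", "body": {"translation": [[38.4,38.5,-16.4],[43.5,32.5,-16.4],[47.8,25.9,-16.4],[51.0,18.7,-16.4],[53.2,11.1,-16.4]], "dr": [[0,0,8.34],[0,0,8.34],[0,0,8.34],[0,0,8.34],[0,0,8.34]], "grip": [85,85,85,85,85]}}

```text
clock: 1.27
position: [356.6, 309.3, 314.2]
ee_rot: [0.834, -0.551, 0.0, -0.0]
contact_force: [1.3, 0.4, -0.1]
gripper_width: 85.2
```

Emit:
{"method": "send_rows", "body": {"translation": [[54.3,3.2,-16.4],[54.4,1.9,7.8],[54.0,-6.9,7.8],[52.1,-15.5,7.8],[49.0,-23.7,7.8]], "dr": [[0,0,8.34],[0,0,9.28],[0,0,9.28],[0,0,9.28],[0,0,9.28]], "grip": [85,85,85,85,85]}}

```text
clock: 1.9
position: [423.9, 46.2, 298.8]
ee_rot: [-0.556, 0.831, -0.0, 0.001]
contact_force: [0.2, -0.2, 0.5]
gripper_width: 84.9
```

Emit:
{"method": "send_rows", "body": {"translation": [[44.5,-31.3,7.8],[38.9,-38.0,7.8],[32.2,-43.8,7.8],[24.8,-48.4,7.8],[16.6,-51.8,7.8]], "dr": [[0,0,9.28],[0,0,9.28],[0,0,9.28],[0,0,9.28],[0,0,9.28]], "grip": [85,85,85,85,85]}}

```text
clock: 2.52
position: [485.0, -219.0, 259.6]
ee_rot: [-0.184, 0.983, -0.0, 0.0]
contact_force: [1.0, 1.3, 0.8]
gripper_width: 84.7
```

Run:
```python
from h import *
st()
im=snap('wrist','w1.png'); i=arm.camera_info('wrist'); print(np.round(i['cam_to_world'],3).tolist())
for t in ['grip','hub']: print(t,[(np.round(d['xyz'],1),round(d['confidence'],2)) for d in arm.place_of(t,'wrist')])
st()
```

```text
t 2.52 p [ 485.  -219.   259.6] F [1.  1.3 0.8] M [ 0.04 -0.12 -0.01] w 84.7 j [-0.12  0.21 -0.17  0.   -1.19 -1.08]
 tx [-0.933 -0.361 -0.001] tz [ 0.001 -0.    -1.   ]
[[-0.353, 0.885, 0.304, 407.76], [0.936, 0.334, 0.113, -253.74], [-0.001, 0.325, -0.946, 401.341], [0.0, 0.0, 0.0, 1.0]]
grip [(array([ 483.7, -214. ,   35.1]), 0.9), (array([582. , -80.3,  41.8]), 0.66)]
hub [(array([ 549.6, -186.6,   16.4]), 0.9), (array([507.3, -71.7,  17.5]), 0.57)]
t 2.67 p [ 484.5 -219.2  258.3] F [-0.5  0.6  0.5] M [0.02 0.02 0.  ] w 84.7 j [-0.12  0.21 -0.17 -0.   -1.19 -1.08]
 tx [-0.932 -0.362  0.002] tz [-0.002  0.    -1.   ]
```

View pics/w1.png

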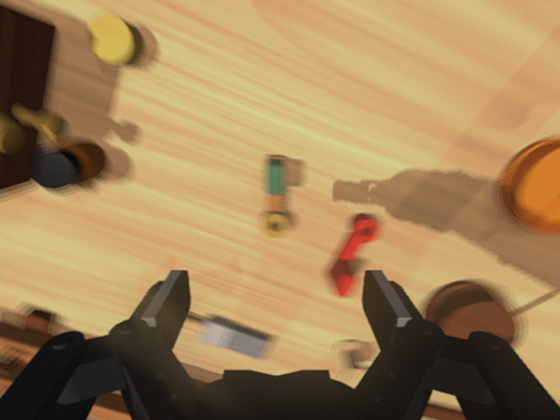

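Run:
```python
from h import *
im=snap('wrist','w2.png'); i=arm.camera_info('wrist'); 
print([(np.round(d['xyz'],1),round(d['confidence'],2)) for t in ['grip','hub'] for d in arm.place_of(t,'wrist')])
x,y,yaw=548.5,-190.5,np.radians(-158.5)
def c2w(P): return stand2w(P,x,y,yaw)
r=np.linspace(0,2*np.pi,80)
top=np.array([[70+a,b,62] for a in(-18,18) for b in np.linspace(-11,11,12)]+[[70+a,b,62] for a in np.linspace(-18,18,18) for b in(-11,11)])
ov=[(proj(i,c2w(np.c_[k*np.cos(r),k*np.sin(r),0*r+28])),(0,0,255)) for k in(7.5,18)]+[(proj(i,c2w(top)),(255,0,255))]
np.save('w2cam.npy',i['cam_to_world'])
crop(im,(275,195),50,8,'w2c.png',ov); crop(im,(275,195),50,8,'w2d.png')
st()
```

```text
[(array([ 483.9, -215.2,   35. ]), 0.86), (array([578.2, -77.2,  39. ]), 0.59), (array([ 552. , -187.9,   14.5]), 0.94), (array([505.1, -77.1,  15.9]), 0.58)]
w2c.png origin 225 145 f 8
w2d.png origin 225 145 f 8
t 2.83 p [ 484.7 -216.6  259.8] F [0.1 0.7 0.1] M [-0.02 -0.08 -0.01] w 84.9 j [-0.11  0.2  -0.18 -0.   -1.19 -1.08]
 tx [-0.93  -0.367 -0.   ] tz [ 0.  0. -1.]
```

View pics/w2c.png

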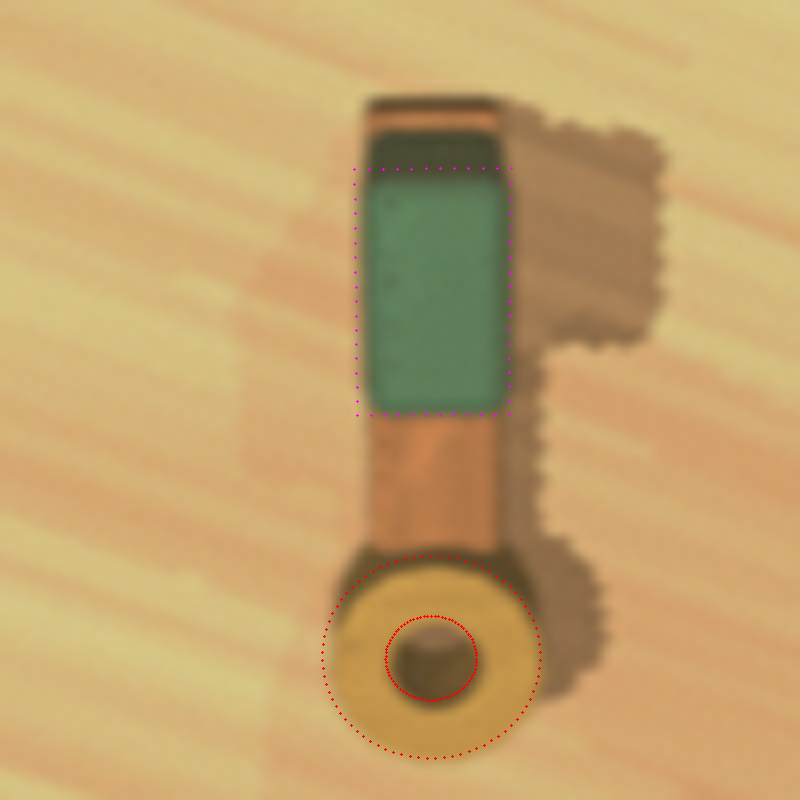

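Run:
```python
from h import *
rows([((483.9,-215.4,80),Rdown(-158.5)),((483.9,-215.4,20),Rdown(-158.5))],[5,4])
```

```text
T [[0.1, 0.3, 36.0], [0.1, 0.3, 36.0], [0.1, 0.3, 36.0], [0.1, 0.3, 36.0], [0.1, 0.3, 36.0]] D [[-0.0, 0.0, 0.01], [-0.0, 0.0, 0.01], [-0.0, 0.0, 0.01], [-0.0, 0.0, 0.01], [-0.0, 0.0, 0.01]]
T [[0.0, 0.0, 15.0], [0.0, 0.0, 15.0], [0.0, 0.0, 15.0], [0.0, 0.0, 15.0]] D [[0.0, 0.0, 0.0], [0.0, 0.0, 0.0], [0.0, 0.0, 0.0], [0.0, 0.0, 0.0]]
```

Emit:
{"method": "send_rows", "body": {"translation": [[0.1,0.3,36],[0.1,0.3,36],[0.1,0.3,36],[0.1,0.3,36],[0.1,0.3,36]], "dr": [[0,0,0],[0,0,0],[0,0,0],[0,0,0],[0,0,0]], "grip": [85,85,85,85,85]}}

```text
clock: 3.45
position: [484.4, -214.5, 79.5]
ee_rot: [-0.188, 0.982, -0.0, 0.001]
contact_force: [-0.2, -0.1, 0.0]
gripper_width: 84.8
```

Emit:
{"method": "send_rows", "body": {"translation": [[0,0,15],[0,0,15],[0,0,15],[0,0,15],[0,0,0]], "dr": [[0,0,0],[0,0,0],[0,0,0],[0,0,0],[0,0,0]], "grip": [60,60,50,50,50]}}

```text
clock: 4.08
position: [483.0, -215.8, 18.4]
ee_rot: [-0.186, 0.983, 0.0, -0.001]
contact_force: [-0.6, -0.1, 0.2]
gripper_width: 50.2
```

Run:
```python
from h import *
snap('wrist','w3.png');st()
```

```text
t 4.12 p [ 483.6 -216.    19.2] F [-0.7  0.9 -0.8] M [ 0.04 -0.06 -0.04] w 49.9 j [-0.11  0.48 -0.47  0.   -0.62 -1.08]
 tx [-0.931 -0.366  0.001] tz [-0.001 -0.    -1.   ]
```

View pics/w3.png

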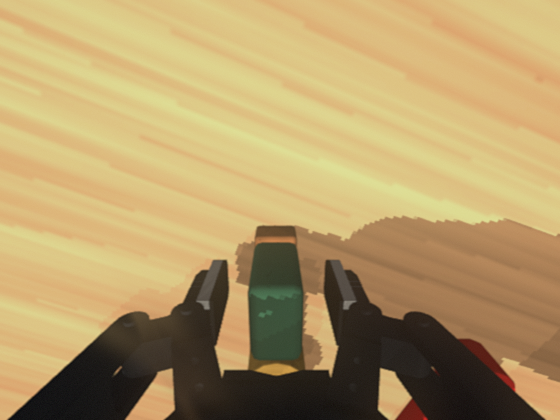

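Emit:
{"method": "send_rows", "body": {"translation": [[0,0,0],[0,0,0],[0,0,0],[0,0,0],[0,0,0]], "dr": [[0,0,0],[0,0,0],[0,0,0],[0,0,0],[0,0,0]], "grip": [15,10,5,5,5]}}

```text
clock: 4.75
position: [484.3, -216.0, 20.2]
ee_rot: [-0.186, 0.982, -0.0, 0.001]
contact_force: [-0.2, -0.7, 5.8]
gripper_width: 21.6
```

Run:
```python
from h import *
st()
```

```text
t 4.75 p [ 484.3 -216.    20.2] F [-0.2 -0.7  5.8] M [ 0.05  0.14 -0.04] w 21.6 j [-0.11  0.48 -0.47  0.   -0.62 -1.08]
 tx [-0.931 -0.366 -0.001] tz [ 0.001 -0.    -1.   ]
```

```bash
cat >> h.py <<'E'
SX,SY,PSI=587.1,135.6,np.radians(-4.1)
HT=np.array([-70,0.4,5.6])
def hubpose(s):
    """s: hub position along rod; s>=-85 leaning (from rod_end); below: arc then upright. returns hub pos (world), tool R"""
    a38=np.radians(38); arc=60*a38
    if s>=-85: th=a38; P=np.array([-12.7,0,172.0])+(s+85)*np.array([-np.sin(a38),0,np.cos(a38)])
    elif s>=-85-arc:
        th=a38-(-85-s)/60; P=np.array([-60*(1-np.cos(th)),0,135+60*np.sin(th)])
    else: th=0; P=np.array([0,0,135-(-85-arc-s)])
    P=stand2w(P,SX,SY,PSI)[0]
    z=np.array([np.sin(th),0,-np.cos(th)]); x=np.array([0,-1.,0]); M=np.c_[x,np.cross(z,x),z]
    return P, R.from_euler('z',PSI)*R.from_matrix(M)
def tcp(s,off=(0,0,0)):
    P,q=hubpose(s); return P+np.array(off)-q.apply(HT),q
def hubnow():
    x=arm.read_state(); q=R.from_quat(x['ee_rot']); return np.array(x['position'])+q.apply(HT),q
E
python3 - <<'E'
from h import *
s=arm.read_state()
print(tcp(45)[0],tcp(45)[1].as_matrix())
rows([((484,-215.7,150),Rdown(-158.5)),tcp(100),tcp(45)],[5,10,4])
E
```

```text
[486.472  72.633 279.101] [[-0.071 -0.786  0.614]
 [-0.997  0.056 -0.044]
 [-0.    -0.616 -0.788]]
T [[0.0, 0.1, -26.0], [0.0, 0.1, -26.0], [0.0, 0.1, -26.0], [0.0, 0.1, -26.0], [0.0, 0.1, -26.0]] D [[-0.01, 0.01, -0.0], [-0.01, 0.01, -0.0], [-0.01, 0.01, -0.0], [-0.01, 0.01, -0.0], [-0.01, 0.01, -0.0]]
T [[-7.7, 28.2, -17.2], [-11.3, 26.1, -18.5], [-14.7, 23.6, -19.5], [-17.9, 20.6, -20.2], [-20.7, 17.3, -20.6]] D [[3.39, -2.13, -6.19], [3.39, -2.13, -6.19], [3.39, -2.13, -6.19], [3.39, -2.13, -6.19], [3.39, -2.13, -6.19]]
T [[-23.1, 13.7, -20.7], [-25.2, 9.9, -20.5], [-26.8, 5.9, -20.0], [-27.9, 1.8, -19.2], [-28.6, -2.4, -18.1]] D [[3.39, -2.13, -6.19], [3.39, -2.13, -6.19], [3.39, -2.13, -6.19], [3.39, -2.13, -6.19], [3.39, -2.13, -6.19]]
T [[-0.0, -0.0, 13.8], [-0.0, -0.0, 13.8], [-0.0, -0.0, 13.8], [-0.0, -0.0, 13.8]] D [[0.0, 0.0, 0.0], [0.0, 0.0, 0.0], [0.0, 0.0, 0.0], [0.0, 0.0, 0.0]]
```

Emit:
{"method": "send_rows", "body": {"translation": [[0,0,-15],[0,0,-25],[0,0,-30],[0,0,-30],[0,0,-30]], "dr": [[0,0,0],[0,0,0],[0,0,0],[0,0,0],[0,0,0]], "grip": [5,5,5,5,5]}}

```text
clock: 5.38
position: [482.9, -215.7, 150.6]
ee_rot: [-0.186, 0.983, 0.0, -0.0]
contact_force: [0.9, -0.6, -1.6]
gripper_width: 22.0
```

Emit:
{"method": "send_rows", "body": {"translation": [[-7.7,28.2,-17.2],[-11.3,26.1,-18.5],[-14.7,23.6,-19.5],[-17.9,20.6,-20.2],[-20.7,17.3,-20.6]], "dr": [[3.39,-2.13,-6.19],[3.39,-2.13,-6.19],[3.39,-2.13,-6.19],[3.39,-2.13,-6.19],[3.39,-2.13,-6.19]], "grip": [5,5,5,5,5]}}

```text
clock: 6.0
position: [467.1, -69.9, 236.3]
ee_rot: [-0.439, 0.882, -0.126, 0.117]
contact_force: [0.3, 0.5, -1.2]
gripper_width: 21.2
```

Emit:
{"method": "send_rows", "body": {"translation": [[-23.1,13.7,-20.7],[-25.2,9.9,-20.5],[-26.8,5.9,-20.0],[-27.9,1.8,-19.2],[-28.6,-2.4,-18.1]], "dr": [[3.39,-2.13,-6.19],[3.39,-2.13,-6.19],[3.39,-2.13,-6.19],[3.39,-2.13,-6.19],[3.39,-2.13,-6.19]], "grip": [5,5,5,5,5]}}

```text
clock: 6.62
position: [451.5, 74.9, 322.2]
ee_rot: [-0.645, 0.691, -0.24, 0.222]
contact_force: [0.5, -0.6, -1.8]
gripper_width: 21.2
```

Run:
```python
from h import *
st(); rows([tcp(45)],[5])
```

```text
t 6.62 p [451.5  74.9 322.2] F [ 0.5 -0.6 -1.8] M [0.06 1.5  0.01] w 21.2 j [ 0.7  -0.27 -0.89  0.85 -0.61 -1.4 ]
 tx [-0.07  -0.998  0.002] tz [ 0.616 -0.045 -0.787]
T [[-0.1, -0.2, 11.1], [-0.1, -0.2, 11.1], [-0.1, -0.2, 11.1], [-0.1, -0.2, 11.1], [-0.1, -0.2, 11.1]] D [[-0.02, -0.01, 0.03], [-0.02, -0.01, 0.03], [-0.02, -0.01, 0.03], [-0.02, -0.01, 0.03], [-0.02, -0.01, 0.03]]
```

Emit:
{"method": "send_rows", "body": {"translation": [[-0.1,-0.2,11.1],[-0.1,-0.2,11.1],[-0.1,-0.2,11.1],[-0.1,-0.2,11.1],[-0.1,-0.2,11.1]], "dr": [[0,0,0],[0,0,0],[0,0,0],[0,0,0],[0,0,0]], "grip": [5,5,5,5,5]}}

```text
clock: 7.25
position: [487.0, 72.0, 278.3]
ee_rot: [-0.644, 0.692, -0.239, 0.221]
contact_force: [0.1, 0.4, -2.2]
gripper_width: 21.3
```

```bash
python3 - <<'E'
from h import *
st()
r=np.linspace(0,2*np.pi,80); L=rodline()
for c,n in (('scene',1),('top',1),('wrist',1)):
    i=arm.camera_info(c); H,q=hubnow(); im=snap(c,f'{c}_p1.png')
    ov=[(proj(i,stand2w(L,SX,SY,PSI)),(0,255,0))]
    f=q.as_matrix()
    for hh,col in ((-14,(255,0,255)),(14,(0,0,255))):
        # carrier z = -tool z
        for k in (7.5,18): ov.append((proj(i,H+np.outer(k*np.cos(r),f[:,0])+np.outer(k*np.sin(r),f[:,1])-hh*f[:,2]),col))
    ctr=proj(i,H)[0]; print(c,ctr)
    crop(im,ctr if c!='wrist' else (280,300),40 if c!='wrist' else 120,9 if c!='wrist' else 3,f'{c}_p1c.png',ov)
st()
E
python3 -c "
import cv2,numpy as np
a=cv2.imread('pics/scene_p1c.png');b=cv2.imread('pics/top_p1c.png');cv2.imwrite('pics/p1.png',cv2.resize(np.hstack([a,b]),(800,400)))"
```

```text
t 7.25 p [487.   72.  278.3] F [ 0.1  0.4 -2.2] M [ 0.03  1.55 -0.  ] w 21.3 j [ 0.51 -0.15 -0.96  1.09 -0.39 -1.54]
 tx [-0.073 -0.997  0.001] tz [ 0.614 -0.046 -0.788]
scene [344.465 170.882]
scene_p1c.png origin 304 130 f 9
top [216.861 235.77 ]
top_p1c.png origin 176 195 f 9
wrist [278.624 366.56 ]
wrist_p1c.png origin 160 180 f 3
t 7.4 p [486.9  71.4 278.1] F [ 0.3 -0.7 -1.6] M [ 0.08  1.57 -0.05] w 21.4 j [ 0.51 -0.15 -0.96  1.09 -0.39 -1.54]
 tx [-0.074 -0.997  0.002] tz [ 0.613 -0.047 -0.789]
```

View pics/p1.png

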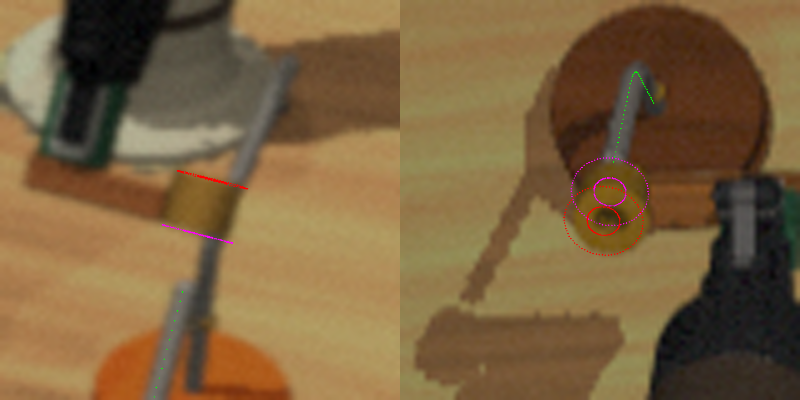

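View pics/wrist_p1.png

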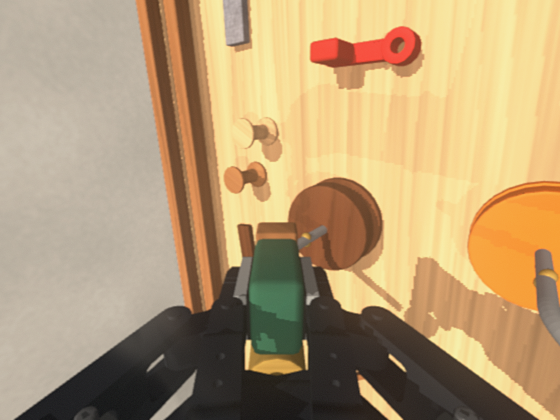

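```bash
cat > kin.py <<'E'
import numpy as np
from scipy.spatial.transform import Rotation as R
from scipy.optimize import least_squares
Y=lambda a:R.from_euler('y',a); Z=lambda a:R.from_euler('z',a); X=lambda a:R.from_euler('x',a)
LIM=np.array([[-3.14,3.14],[-1.21,2.06],[-1.07,1.41],[-3.16,2.05],[-2.99,-.16],[-3.1,3.1]])
# par: a1,h,L1,L2,e,c,d, s4,s6,off6
def fk(q,p,s4=1,s6=1,o6=0):
    a1,h,L1,L2,e,c,d=p[:7]
    q1,q2,q3,q4,q5,q6=q
    R1=Z(q1); Ru=R1*Y(q2)                # upper arm along local z
    Rf=R1*Y(q2-q3)                       # forearm along local x (pitch down +)
    W=R1.apply([a1,d,h])+Ru.apply([0,0,L1])+Rf.apply([L2,0,e])
    Rw=Rf*X(s4*q4)*Y(-q5)                # tool direction = local x
    t=Rw.apply([1,0,0]); 
    M=Rw*Y(np.pi/2)                      # z along tool
    M=M*Z(s6*q6+o6)
    return W+c*t, M
E
python3 - <<'E'
from h import *; from kin import *
s=arm.read_state(); print(np.round(s['joints'],4),np.round(s['position'],2),np.round(s['ee_rot'],4))
data=[([1.394,.385,.008,0,-1.194,-.259],[263.8,566.58,231.3],[.976,-.216,0,0]),
([-.115,.205,-.175,0,-1.19,-1.08],[484.7,-217.5,259.3],None),
([-.11,.48,-.47,0,-.62,-1.08],[483.6,-216,19.2],[-.186,.983,0,0]),
([.70,-.27,-.89,.85,-.61,-1.40],[451.5,74.9,322.2],[-0.645, 0.691, -0.24, 0.222]),
(s['joints'],s['position'],s['ee_rot'])]
best=None
for s4 in(1,-1):
  for s6 in(1,-1):
    for o6 in np.arange(4)*np.pi/2:
      def f(p):
        o=[]
        for q,P,Q in data:
            a,M=fk(q,p,s4,s6,o6); o+=list((a-P)/5)
            if Q is not None: o+=list((R.from_quat(Q).inv()*M).as_rotvec()*20)
        o+=list((np.array(p)-[0,300,350,350,0,250,-160])*[.003,.003,.003,.003,.005,.002,.01])
        return np.array(o)
      r=least_squares(f,[0,300,350,350,0,250,-160])
      if best is None or r.cost<best[0]: best=(r.cost,s4,s6,o6,r.x,r.fun)
print(best[:5]); print(best[5])
E
```

```text
[ 0.509 -0.155 -0.96   1.091 -0.394 -1.537] [486.93  71.44 278.06] [-0.644  0.693 -0.239  0.22 ]
(np.float64(384.6241486233667), -1, -1, np.float64(4.71238898038469), array([ 103.845,  239.729,  447.296,  332.739,   25.4  ,  297.705,
       -132.274]))
[ -5.947  -1.711   5.28   -0.004   0.001   0.004   2.058   5.434   4.164
   4.71    5.382  12.739   0.007  -0.014  -0.136   4.944  -2.85  -11.486
   0.076  -0.091   0.037   1.576 -12.524 -10.695  -0.      0.     -0.
   0.312  -0.181   0.292  -0.052   0.127   0.095   0.277]
```

```bash
cat > fit.py <<'E'
from h import *; from kin import *
import json
def bases(q):
    q1,q2,q3,q4,q5,q6=q
    R1=Z(q1);Ru=R1*Y(q2);Rf=R1*Y(q2-q3);R4=Rf*X(-q4);R5=R4*Y(-q5)
    return np.hstack([m.as_matrix() for m in (R1,Ru,Rf,R4,R5)])
s=arm.read_state()
data=[([1.394,.385,.008,0,-1.194,-.259],[263.8,566.58,231.3]),
([-.115,.205,-.175,0,-1.19,-1.08],[484.7,-217.5,259.3]),
([-.11,.48,-.47,0,-.62,-1.08],[483.6,-216,19.2]),
([.70,-.27,-.89,.85,-.61,-1.40],[451.5,74.9,322.2]),
(s['joints'],s['position'])]
if __name__=='__main__':
  import itertools
  names=['1x','1y','1z','2x','2y','2z','3x','3y','3z','4x','4y','4z','5x','5y','5z']
  A=np.vstack([bases(q) for q,_ in data]); b=np.hstack([p for _,p in data])
  for cols in ([2,1,5,6,12],[0,1,2,5,6,12],[2,5,6,8,10,12],[2,5,6,10,12],[1,2,5,6,10,12],[0,1,2,5,6,8,10,12],[0,1,2,5,6,8,10,11,12]):
    x,*_=np.linalg.lstsq(A[:,cols],b,rcond=None); print({names[c]:round(v,1) for c,v in zip(cols,x)},'res',np.round(A[:,cols]@x-b,1))
E
python3 fit.py
```

```text
{'1z': np.float64(334.5), '1y': np.float64(-122.4), '2z': np.float64(500.9), '3x': np.float64(450.5), '5x': np.float64(361.5)} res [-36.5   9.3  40.1  18.4  36.1  37.   -6.4  40.1  31.6  29.5 -33.2 -50.1
  -0.4 -80.9 -58.6]
{'1x': np.float64(116.2), '1y': np.float64(-131.5), '1z': np.float64(262.7), '2z': np.float64(449.7), '3x': np.float64(334.0), '5x': np.float64(302.6)} res [-29.6  -3.5  22.6  14.9  27.4  17.2  17.1  28.4  68.1  25.6 -15.2 -57.4
   5.7 -64.9 -50.5]
{'1z': np.float64(160.5), '2z': np.float64(564.1), '3x': np.float64(422.4), '3z': np.float64(-1.8), '4y': np.float64(-160.7), '5x': np.float64(295.9)} res [ 0.6 -0.4 -1.1  0.2 -0.3 -0.8  0.7  0.9  1.1  0.8  0.9  1.3 -1.1 -0.4
 -0.6]
{'1z': np.float64(158.3), '2z': np.float64(563.7), '3x': np.float64(421.4), '4y': np.float64(-160.7), '5x': np.float64(295.3)} res [ 0.5 -0.8 -1.  -0.2 -0.2 -0.7  1.4  0.8  1.1  0.7  1.2  1.3 -0.9 -0.
 -0.7]
{'1y': np.float64(-0.7), '1z': np.float64(159.0), '2z': np.float64(563.2), '3x': np.float64(421.6), '4y': np.float64(-160.0), '5x': np.float64(295.2)} res [ 0.6 -0.8 -0.7 -0.1 -0.3 -0.5  1.3  0.7  1.2  0.9  1.   1.1 -0.9 -0.5
 -1. ]
{'1x': np.float64(-3.2), '1y': np.float64(0.1), '1z': np.float64(160.6), '2z': np.float64(565.0), '3x': np.float64(424.9), '3z': np.float64(-0.4), '4y': np.float64(-160.8), '5x': np.float64(296.7)} res [ 0.6 -0.4 -0.5  0.  -0.2 -0.2  0.5  0.9  0.1  0.9  0.6  1.5 -1.1 -0.6
 -0.9]
{'1x': np.float64(-2.7), '1y': np.float64(0.9), '1z': np.float64(156.3), '2z': np.float64(562.8), '3x': np.float64(424.8), '3z': np.float64(3.5), '4y': np.float64(-161.6), '4z': np.float64(-3.1), '5x': np.float64(291.0)} res [ 0.5 -0.6 -0.4  0.2 -0.2 -0.2  0.5  0.9 -0.   0.5  0.8  1.5 -0.8 -0.9
 -0.8]
```

```bash
cat >> kin.py <<'E'
PAR=dict(h=159.0,L1=563.5,L2=421.5,d=-160.7,c=295.3)
def FK(q):
    q1,q2,q3,q4,q5,q6=q
    R1=Z(q1);Ru=R1*Y(q2);Rf=R1*Y(q2-q3);R4=Rf*X(-q4);R5=R4*Y(-q5)
    P=np.array([0,0,PAR['h']])+Ru.apply([0,0,PAR['L1']])+Rf.apply([PAR['L2'],0,0])+R4.apply([0,PAR['d'],0])+R5.apply([PAR['c'],0,0])
    return P, R5*Y(np.pi/2)*Z(-q6-np.pi/2)
def IK(p,Rt,q0):
    def f(q):
        a,M=FK(q); return np.r_[(a-p)/100,(Rt.inv()*M).as_rotvec()]
    q0=np.clip(q0,LIM[:,0]+1e-6,LIM[:,1]-1e-6)
    r=least_squares(f,q0,bounds=(LIM[:,0],LIM[:,1]),xtol=1e-10,ftol=1e-12); return r.x,np.sqrt(2*r.cost)
E
cat > scan.py <<'E'
from h import *; from kin import *
S=[45,20,0,-20,-40,-60,-85,-105,-125,-145,-165,-187]
rng=np.random.default_rng(0)
for ph in (-40,-20,0,20,40,140,160,180,200,220):
    def pose(s):
        P,q=hubpose(s); q=q*Z(np.radians(ph)); return P-q.apply(HT),q
    sols=[]
    for k in range(14):
        q0=rng.uniform(LIM[:,0],LIM[:,1]); q0[1:3]=rng.uniform([-.6,-1],[1,.6]); q0[0]=rng.uniform(-.8,1.2)
        q,e=IK(*pose(0),q0)
        if e<1e-4 and not any(np.allclose(q,x,atol=.05) for x in sols): sols.append(q)
    for q in sols:
        # propagate both ways
        Q={0:q}; ok=True
        for seq in ([20,45],S[3:]):
            c=q
            for s in seq:
                c2,e=IK(*pose(s),c)
                if e>1e-4 or np.abs(c2-c).max()>1.2: ok=False;break
                Q[s]=c2;c=c2
            if not ok:break
        if ok:
            A=np.array([Q[s] for s in S]); mg=np.minimum(A-LIM[:,0],LIM[:,1]-A).min(0)
            print(ph,'margin',np.round(mg,2),'maxstep',np.abs(np.diff(A,axis=0)).max().round(2),'q0',np.round(Q[45],2),'qend',np.round(A[-1],2))
        else: print(ph,'fail',s,np.round(q,2))
E
python3 scan.py
```

```text
-40 fail -40 [ 0.41 -0.02 -0.88  1.21 -0.31 -0.88]
-20 fail -20 [ 0.33 -0.04 -0.94  1.37 -0.25 -1.34]
0 fail -20 [ 0.22 -0.06 -1.    1.62 -0.18 -1.86]
140 fail -60 [ 0.61  0.02 -1.    1.55 -0.4   1.72]
160 fail -85 [ 0.66  0.04 -0.94  1.43 -0.43  1.46]
180 fail -105 [ 0.68  0.05 -0.88  1.32 -0.45  1.22]
200 fail -105 [ 0.67  0.06 -0.83  1.23 -0.46  0.97]
220 fail -105 [ 0.65  0.06 -0.79  1.16 -0.46  0.72]
```

```bash
cat > scan2.py <<'E'
from h import *; from kin import *
import sys
S=list(range(45,-190,-6))
rng=np.random.default_rng(1)
def pose(s,ph,ps):
    P,q=hubpose(s); q=q*Z(np.radians(ph)); 
    G=P-q.apply([-70,.4,-20+0.0])  # grip: 25 above hub center -> tool z -25; grasp ~ at 20-ish
    G=P+q.apply([70,0,-25]); q=q*Y(np.radians(ps)); return G+q.apply([0,0,19]),q
for ph in (0,-30,150,180,210):
  for ps in (-30,-15,0,15,30):
    sols=[]; best=None
    for k in range(10):
        q0=rng.uniform(LIM[:,0],LIM[:,1]); q0[1:3]=rng.uniform([-.6,-1],[1,.6]); q0[0]=rng.uniform(-.8,1.2)
        q,e=IK(*pose(-60,ph,ps),q0)
        if e<1e-4 and not any(np.allclose(q,x,atol=.05) for x in sols): sols.append(q)
    for q in sols:
        lo=hi=-60; A=[q]
        c=q
        for s in range(-54,50,6):
            c2,e=IK(*pose(s,ph,ps),c)
            if e>1e-4 or np.abs(c2-c).max()>.6: break
            hi=s;c=c2;A.append(c)
        c=q
        for s in range(-66,-190,-6):
            c2,e=IK(*pose(s,ph,ps),c)
            if e>1e-4 or np.abs(c2-c).max()>.6: break
            lo=s;c=c2;A.append(c)
        A=np.array(A); mg=np.minimum(A-LIM[:,0],LIM[:,1]-A).min(0)
        print(ph,ps,'range',hi,lo,'margin',np.round(mg,2),'at -60',np.round(q,2))
    if not sols: print(ph,ps,'none')
E
python3 scan2.py
```

```text
0 -30 range 48 -186 margin [2.89 1.08 0.6  2.17 0.36 2.3 ] at -60 [ 0.1   0.12 -0.39 -0.93 -0.52  0.72]
0 -15 none
0 0 none
0 15 range 48 -186 margin [2.45 1.13 0.11 0.29 0.32 0.99] at -60 [ 0.36  0.12 -0.96  1.62 -0.51 -2.01]
0 30 range 48 -186 margin [2.34 1.24 0.19 0.68 0.66 1.11] at -60 [ 0.59  0.23 -0.88  1.29 -0.85 -1.94]
-30 -30 range 48 -186 margin [2.84 1.18 0.77 2.44 0.52 2.36] at -60 [ 0.23  0.17 -0.27 -0.51 -0.7   0.7 ]
-30 -15 range 48 -186 margin [2.61 1.1  0.47 1.86 0.1  2.75] at -60 [ 0.44  0.11 -0.6   0.15 -0.3  -0.04]
-30 0 none
-30 15 range 48 -60 margin [2.58 1.13 0.11 0.03 0.31 1.36] at -60 [ 0.21  0.12 -0.94  2.02 -0.47 -1.74]
-30 30 range 48 -186 margin [2.49 1.22 0.1  0.12 0.56 1.25] at -60 [ 0.41  0.22 -0.96  1.86 -0.85 -1.8 ]
150 -30 range 48 -186 margin [2.09 1.37 0.14 0.45 0.69 0.73] at -60 [ 0.81  0.34 -0.92  1.53 -1.    1.25]
150 -15 range 48 -186 margin [2.19 1.24 0.11 0.22 0.43 0.44] at -60 [ 0.64  0.23 -0.96  1.73 -0.68  1.29]
150 0 range 48 -60 margin [2.3  1.16 0.1  0.01 0.14 1.31] at -60 [ 0.37  0.15 -0.95  2.04 -0.3   1.25]
150 15 none
150 30 rang
[... 167 characters left out ...]
7  0.36 -0.66  1.03 -1.01  1.23]
180 -15 range 48 -186 margin [2.18 1.29 0.28 0.71 0.5  0.81] at -60 [ 0.75  0.25 -0.79  1.25 -0.7   1.17]
180 0 range 48 -186 margin [2.31 1.18 0.18 0.07 0.13 0.62] at -60 [ 0.45  0.16 -0.89  1.79 -0.32  0.92]
180 15 none
180 30 range -54 -102 margin [2.58 1.35 0.6  2.41 0.01 0.01] at -60 [ 0.54  0.15 -0.46 -0.61 -0.18 -3.01]
210 -30 range 48 -186 margin [2.23 1.29 0.67 1.36 0.85 1.22] at -60 [ 0.8   0.37 -0.4   0.67 -1.05  1.18]
210 -15 range 48 -186 margin [2.25 1.3  0.45 1.1  0.51 1.18] at -60 [ 0.74  0.25 -0.61  0.89 -0.72  1.03]
210 0 range 48 -186 margin [2.36 1.19 0.24 0.25 0.12 1.1 ] at -60 [ 0.46  0.16 -0.83  1.6  -0.32  0.57]
210 15 none
210 30 none
```

```bash
cat > scan3.py <<'E'
from h import *; from kin import *
def pose(s,ph,ps):
    P,q=hubpose(s); q=q*Z(np.radians(ph)); G=P+q.apply([70,0,-25]); q=q*Y(np.radians(ps)); return G+q.apply([0,0,19]),q
def pts(q):
    q1,q2,q3,q4,q5,q6=q
    R1=Z(q1);Ru=R1*Y(q2);Rf=R1*Y(q2-q3);R4=Rf*X(-q4);R5=R4*Y(-q5)
    E=np.array([0,0,159.])+Ru.apply([0,0,563.5]);F=E+Rf.apply([421.5,0,0]);W=F+R4.apply([0,-160.7,0]);T=W+R5.apply([295.3-73,0,0])
    return E,F,W,T
ROD=stand2w(rodline(),SX,SY,PSI); OR=stand2w(rodline(),366,125,np.arctan2(-22,64))
def dmin(a,b,C):
    t=np.linspace(0,1,40)[:,None]; L=a+(b-a)*t; return np.min(np.linalg.norm(L[:,None]-C[None],axis=2))
if __name__=='__main__':
  for ph,ps in [(0,-30),(-15,-30),(-30,-20),(-30,-30),(-30,-40),(-45,-30),(-45,-20),(210,-15),(210,-25)]:
    q=None
    for q0 in ([.2,.15,-.3,-.5,-.7,.7],[.75,.25,-.6,.9,-.75,1.1]):
        c,e=IK(*pose(-60,ph,ps),q0)
        if e<1e-4: q=c;break
    if q is None: print(ph,ps,'none');continue
    A=[];bad=None
    for rg in (range(-54,104,6),range(-60,-196,-6)):
        c=q
        for s in rg:
            c2,e=IK(*pose(s,ph,ps),c)
            if e>1e-4: bad=s;break
            c=c2;A.append((s,c))
    A.sort(key=lambda t:-t[0]); Q=np.array([a[1] for a in A]); mg=np.minimum(Q-LIM[:,0],LIM[:,1]-Q).min(0)
    D=[];DO=[]
    for c in Q:
        E,F,W,T=pts(c); D.append([dmin(E,F,ROD),dmin(F,W,ROD),dmin(W,T,ROD)]); DO.append([dmin(E,F,OR),dmin(F,W,OR),dmin(W,T,OR)])
    print(ph,ps,'bad',bad,'mg',np.round(mg,2),'step',np.abs(np.diff(Q,axis=0)).max().round(2),'dRod',np.min(D,0).round(),'dOr',np.min(DO,0).round(),Q[0].round(2),Q[-1].round(2))
E
python3 scan3.py
```

```text
0 -30 bad None mg [2.79 0.96 0.56 2.17 0.36 2.3 ] step 0.15 dRod [210. 206.  97.] dOr [320. 266. 188.] [ 0.35 -0.25 -0.51 -0.46 -0.57  0.06] [ 0.1   0.5  -0.11 -0.64 -0.97  0.2 ]
-15 -30 bad None mg [2.82 1.02 0.68 2.42 0.44 2.36] step 0.1 dRod [227. 224.  97.] dOr [328. 298. 210.] [ 0.32 -0.19 -0.39 -0.43 -0.76  0.27] [ 0.11  0.58  0.01 -0.58 -1.13  0.37]
-30 -20 bad None mg [2.62 1.02 0.59 2.04 0.26 2.68] step 0.14 dRod [211. 207.  89.] dOr [261. 260. 224.] [ 0.52 -0.19 -0.48  0.01 -0.72  0.03] [ 0.21  0.59  0.04 -0.38 -1.13  0.42]
-30 -30 bad None mg [2.79 1.08 0.77 2.39 0.52 2.36] step 0.11 dRod [236. 240.  97.] dOr [335. 321. 230.] [ 0.35 -0.13 -0.3  -0.34 -0.9   0.4 ] [ 0.13  0.64  0.13 -0.52 -1.28  0.53]
-30 -40 bad None mg [2.96 1.16 0.89 2.46 0.76 2.17] step 0.09 dRod [254. 270. 105.] dOr [356. 359. 235.] [ 0.18 -0.05 -0.18 -0.57 -1.11  0.65] [ 0.06  0.7   0.21 -0.64 -1.42  0.61]
-45 -30 bad None mg [2.74 1.14 0.83 2.29 0.61 2.33] step 0.12 dRod [236. 253.  97.] dOr [340. 337. 246.] [ 0.4  -0.07 -0.23 -0.24 -1.02  0.52] [ 0.17  0.71  0.23 -0.45 -1.4   0.69]
-45 -20 bad None mg [2.6  1.07 0.66 2.01 0.36 2.48] step 0.14 dRod [219. 221.  89.] dOr [273. 273. 239.] [ 0.54 -0.14 -0.39  0.04 -0.84  0.24] [ 0.24  0.65  0.12 -0.33 -1.23  0.62]
210 -15 bad None mg [2.17 1.23 0.45 1.1  0.51 1.18] step 0.2 dRod [257. 219.  84.] dOr [180. 180. 229.] [ 0.97  0.02 -0.52  0.66 -1.07  1.17] [ 0.59  0.67  0.02  0.11 -1.17  1.9 ]
210 -25 bad None mg [2.17 1.31 0.6  1.3  0.74 1.21] step 0.15 dRod [267. 249.  93.] dOr [235. 235. 236.] [ 0.97  0.1  -0.4   0.58 -1.27  1.21] [ 0.61  0.74  0.1   0.16 -1.34  1.87]
```

Run:
```python
from h import *; from kin import *; from scan3 import pose
s=arm.read_state(); print('fk check',FK(s['joints'])[0]-s['position'])
G=np.array([484,-215.7,42]); q=Rdown(-158.5)*Y(np.radians(-30)); p=G+q.apply([0,0,19])
c,e=IK(p,q,[-.11,.48,-.47,0,-.62,-1.08]);print(p,c,e)
c2,e=IK(p+[0,0,130],q,c);print(c2,e)
print(IK(*pose(100,-30,-30),[.35,-.13,-.3,-.34,-.9,.4]))
rows([tcp(100),((484,-215.7,150),Rdown(-158.5)),((484,-215.7,26),Rdown(-158.5))],[3,10,6])
```

```text
fk check [-0.759  0.036 -0.321]
[ 492.839 -212.218   25.546] [-0.396  0.427 -0.403 -0.827 -0.493 -0.108] 3.5267861888739647e-15
[-0.331  0.204 -0.368 -0.556 -0.662 -0.479] 3.3425360413664196e-13
(array([ 0.344, -0.123, -0.303, -0.34 , -0.897,  0.407]), np.float64(2.5433204108182178e-12))
T [[-0.3, -0.1, -18.7], [-0.3, -0.1, -18.7], [-0.4, -0.1, -18.7], [28.8, 6.5, 16.8], [28.6, 2.4, 18.1]] D [[0.02, -0.07, -0.02], [0.02, -0.07, -0.02], [0.02, -0.07, -0.02], [-3.39, 2.13, 6.19], [-3.39, 2.13, 6.19]]
T [[27.9, -1.8, 19.2], [26.8, -5.9, 20.0], [25.2, -9.9, 20.5], [23.1, -13.7, 20.7], [20.7, -17.3, 20.6]] D [[-3.39, 2.13, 6.19], [-3.39, 2.13, 6.19], [-3.39, 2.13, 6.19], [-3.39, 2.13, 6.19], [-3.39, 2.13, 6.19]]
T [[17.9, -20.6, 20.2], [14.7, -23.6, 19.5], [11.3, -26.1, 18.5], [0.0, 0.0, 20.7], [0.0, 0.0, 20.7]] D [[-3.39, 2.13, 6.19], [-3.39, 2.13, 6.19], [-3.39, 2.13, 6.19], [0.0, 0.0, 0.0], [0.0, 0.0, 0.0]]
T [[0.0, 0.0, 20.7], [0.0, 0.0, 20.7], [0.0, 0.0, 20.7], [0.0, 0.0, 20.7]] D [[0.0, 0.0, 0.0], [0.0, 0.0, 0.0], [0.0, 0.0, 0.0], [0.0, 0.0, 0.0]]
```

Emit:
{"method": "send_rows", "body": {"translation": [[-0.3,-0.1,-18.7],[-0.3,-0.1,-18.7],[-0.4,-0.1,-18.7],[28.8,6.5,16.8],[28.6,2.4,18.1]], "dr": [[0,0,0],[0,0,0],[0,0,0],[-3.39,2.13,6.19],[-3.39,2.13,6.19]], "grip": [5,5,5,5,5]}}

```text
clock: 8.02
position: [458.7, 17.9, 289.2]
ee_rot: [-0.567, 0.779, -0.195, 0.182]
contact_force: [0.4, 0.1, -2.1]
gripper_width: 20.9
```

Emit:
{"method": "send_rows", "body": {"translation": [[27.9,-1.8,19.2],[26.8,-5.9,20.0],[25.2,-9.9,20.5],[23.1,-13.7,20.7],[20.7,-17.3,20.6]], "dr": [[-3.39,2.13,6.19],[-3.39,2.13,6.19],[-3.39,2.13,6.19],[-3.39,2.13,6.19],[-3.39,2.13,6.19]], "grip": [5,5,5,5,5]}}

```text
clock: 8.65
position: [475.0, -127.3, 202.7]
ee_rot: [-0.34, 0.935, -0.075, 0.071]
contact_force: [0.4, 0.3, -0.7]
gripper_width: 21.4
```

Emit:
{"method": "send_rows", "body": {"translation": [[17.9,-20.6,20.2],[14.7,-23.6,19.5],[11.3,-26.1,18.5],[0,0,20.7],[0,0,20.7]], "dr": [[-3.39,2.13,6.19],[-3.39,2.13,6.19],[-3.39,2.13,6.19],[0,0,0],[0,0,0]], "grip": [5,5,5,5,5]}}

```text
clock: 9.28
position: [484.8, -214.2, 109.0]
ee_rot: [-0.186, 0.983, 0.001, 0.0]
contact_force: [-0.5, -0.0, -1.6]
gripper_width: 21.4
```

Run:
```python
from h import *
st()
rows([((484,-215.7,26),Rdown(-158.5))],[5])
```

```text
t 9.28 p [ 484.8 -214.2  109. ] F [-0.5 -0.  -1.6] M [-0.03  0.07  0.04] w 21.4 j [-0.11  0.35 -0.39 -0.   -0.83 -1.08]
 tx [-0.931 -0.365 -0.001] tz [ 0.     0.001 -1.   ]
T [[0.3, -0.2, 16.6], [0.3, -0.2, 16.6], [0.3, -0.2, 16.6], [0.3, -0.2, 16.6], [0.3, -0.2, 16.6]] D [[0.01, 0.01, -0.01], [0.01, 0.01, -0.01], [0.01, 0.01, -0.01], [0.01, 0.01, -0.01], [0.01, 0.01, -0.01]]
```

Emit:
{"method": "send_rows", "body": {"translation": [[0,0,18],[0,0,18],[0,0,18],[0,0,18],[0,0,11]], "dr": [[0,0,0],[0,0,0],[0,0,0],[0,0,0],[0,0,0]], "grip": [5,5,5,5,5]}}

```text
clock: 9.9
position: [484.6, -213.8, 26.1]
ee_rot: [-0.187, 0.982, 0.0, -0.0]
contact_force: [-0.9, 0.7, -1.7]
gripper_width: 21.5
```

Emit:
{"method": "send_rows", "body": {"translation": [[0,0,1.5],[0,0,1.5],[0,0,1.5],[0,0,1],[0,0,0]], "dr": [[0,0,0],[0,0,0],[0,0,0],[0,0,0],[0,0,0]], "grip": [5,5,5,5,5]}}

```text
clock: 10.52
position: [484.5, -214.5, 21.0]
ee_rot: [-0.186, 0.983, -0.0, 0.0]
contact_force: [0.3, 0.2, -2.4]
gripper_width: 21.3
```

Emit:
{"method": "send_rows", "body": {"translation": [[0,0,1],[0,0,0.5],[0,0,0],[0,0,0],[0,0,0]], "dr": [[0,0,0],[0,0,0],[0,0,0],[0,0,0],[0,0,0]], "grip": [5,5,30,50,50]}}

```text
clock: 11.15
position: [484.6, -214.5, 19.3]
ee_rot: [-0.186, 0.982, -0.0, 0.0]
contact_force: [-0.1, -0.2, -0.8]
gripper_width: 49.6
```

Run:
```python
from h import *
st()
im=snap('wrist','w4.png')
p=np.array(arm.read_state()['position']); G=np.array([p[0],p[1],42]); 
wps=[]
for k in range(1,6):
    q=Rdown(-158.5)*R.from_euler('y',-6*k,degrees=True); wps.append((G+[0,0,0]+q.apply([0,0,19]),q))
rows(wps,[1]*5)
```

```text
t 11.15 p [ 484.6 -214.5   19.3] F [-0.1 -0.2 -0.8] M [-0.05 -0.03 -0.03] w 49.6 j [-0.11  0.48 -0.47  0.   -0.62 -1.09]
 tx [-0.931 -0.366 -0.   ] tz [ 0. -0. -1.]
T [[-2.0, 0.0, -3.8], [-2.0, -0.0, -0.1], [-2.0, 0.0, -0.1], [-2.0, -0.0, -0.1], [-2.0, 0.0, -0.1]] D [[-0.0, -6.0, -0.03], [0.0, -6.0, 0.0], [0.0, -6.0, -0.0], [-0.0, -6.0, -0.0], [0.0, -6.0, 0.0]]
```

View pics/w4.png

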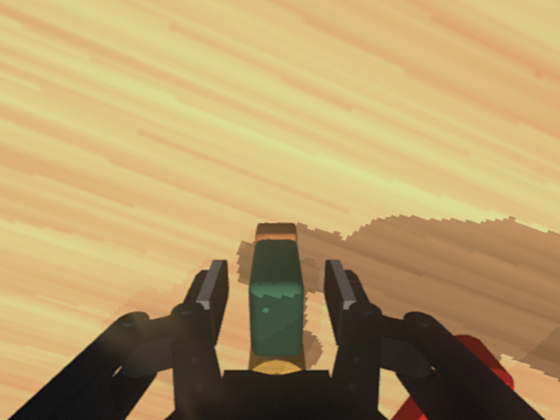

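Emit:
{"method": "send_rows", "body": {"translation": [[-2,0,-3.8],[-2,0,-0.1],[-2,0,-0.1],[-2,0,-0.1],[-2,0,-0.1]], "dr": [[0,-6,0],[0,-6,0],[0,-6,0],[0,-6,0],[0,-6,0]], "grip": [50,50,50,50,50]}}

```text
clock: 11.82
position: [493.9, -210.6, 26.0]
ee_rot: [-0.181, 0.948, 0.048, 0.256]
contact_force: [-1.5, 0.0, -1.0]
gripper_width: 50.1
```

Run:
```python
from h import *
st()
im=snap('wrist','w5.png')
st()
q=R.from_quat(arm.read_state()['ee_rot']); print('grasp pt',arm.read_state()['position']-q.apply([0,0,19]))
```

```text
t 11.82 p [ 493.9 -210.6   26. ] F [-1.5  0.  -1. ] M [-0.42  1.19  0.  ] w 50.1 j [-0.4   0.43 -0.41 -0.84 -0.49 -0.09]
 tx [-0.804 -0.318 -0.503] tz [ 0.468  0.184 -0.864]
t 11.88 p [ 493.1 -211.6   25.5] F [-1.8 -3.  -0.6] M [-0.64  1.02 -0.1 ] w 50.1 j [-0.4   0.43 -0.41 -0.85 -0.49 -0.09]
 tx [-0.804 -0.313 -0.506] tz [ 0.471  0.184 -0.863]
grasp pt [ 484.101 -215.052   41.937]
```

View pics/w5.png

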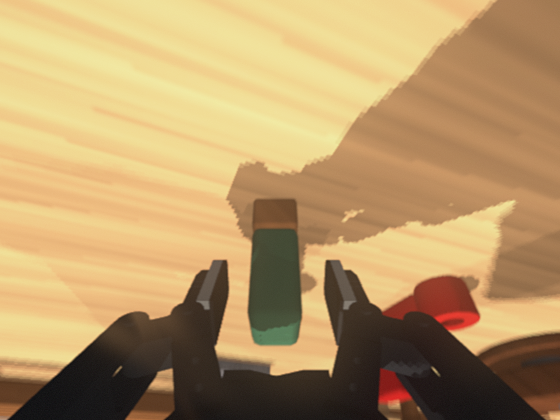

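Emit:
{"method": "send_rows", "body": {"translation": [[0,0,0],[0,0,0],[0,0,0],[0,0,0],[0,0,0]], "dr": [[0,0,0],[0,0,0],[0,0,0],[0,0,0],[0,0,0]], "grip": [15,10,5,5,5]}}

```text
clock: 12.5
position: [493.6, -210.7, 25.7]
ee_rot: [-0.18, 0.949, 0.048, 0.254]
contact_force: [-1.7, -0.4, 1.9]
gripper_width: 21.4
```

Run:
```python
from h import *
st()
```

```text
t 12.5 p [ 493.6 -210.7   25.7] F [-1.7 -0.4  1.9] M [-0.56  0.96 -0.09] w 21.4 j [-0.4   0.43 -0.41 -0.83 -0.49 -0.1 ]
 tx [-0.806 -0.318 -0.5  ] tz [ 0.465  0.183 -0.866]
```

```bash
cat >> h.py <<'E'
PH,PS=-30,-30
Q0=Rdown(-158.5)*R.from_euler('y',PS,degrees=True)
HT2=Q0.inv().apply(np.array([549.6,-188.5,14])-np.array([493.5,-210.9,25.7]))
def tp(s,off=(0,0,0),lift=0):
    P,q=hubpose(s); q=q*R.from_euler('z',PH,degrees=True)*R.from_euler('y',PS,degrees=True)
    return P+np.array(off)-q.apply(HT2),q
def hub2():
    x=arm.read_state(); q=R.from_quat(x['ee_rot']); c=q*R.from_euler('y',-PS,degrees=True); return np.array(x['position'])+q.apply(HT2), c
E
python3 - <<'E'
from h import *
print(HT2, Q0.inv().apply(Rdown(-158.5).apply([-70,0,0])))
print(tp(100)[0],tp(45)[0])
from kin import *
A=np.array([493.5,-210.9,160]);c=[-.4,.43,-.41,-.83,-.49,-.1]
p0,q0=A,Q0; p1,q1=tp(100); rv=(q0.inv()*q1).as_rotvec(); print('rot',np.degrees(rv))
for k in range(0,13,2):
    c,e=IK(p0+(p1-p0)*k/12,q0*R.from_rotvec(rv*k/12),c); print(np.round(c,2),round(e,5))
rows([(A,Q0),tp(100),tp(45)],[5,12,5])
E
```

```text
[-46.463   0.281  40.336] [-60.622   0.     35.   ]
[473.842  91.412 345.746] [507.617  88.991 302.406]
rot [-10.123 -12.569 -98.744]
[-0.33  0.2  -0.37 -0.55 -0.67 -0.49] 0.0
[-0.24  0.12 -0.39 -0.55 -0.69 -0.3 ] 0.0
[-0.14  0.04 -0.4  -0.53 -0.72 -0.13] 0.0
[-0.03 -0.02 -0.4  -0.5  -0.76  0.02] 0.0
[ 0.09 -0.08 -0.38 -0.45 -0.8   0.15] 0.0
[ 0.22 -0.11 -0.35 -0.4  -0.85  0.28] 0.0
[ 0.35 -0.13 -0.3  -0.34 -0.9   0.4 ] 0.0
T [[-13.4, -0.0, -23.3], [-13.4, -0.0, -23.3], [-13.4, -0.0, -23.3], [-13.4, -0.0, -23.3], [-13.4, -0.0, -23.3]] D [[-0.0, -0.0, 0.0], [-0.0, -0.0, 0.0], [-0.0, -0.0, 0.0], [-0.0, -0.0, 0.0], [-0.0, -0.0, 0.0]]
T [[-14.4, 24.0, -9.6], [-17.9, 21.9, -8.9], [-21.0, 19.2, -8.3], [-23.7, 16.1, -7.6], [-25.9, 12.6, -6.9]] D [[-0.84, -1.05, -8.23], [-0.84, -1.05, -8.23], [-0.84, -1.05, -8.23], [-0.84, -1.05, -8.23], [-0.84, -1.05, -8.23]]
T [[-27.5, 8.9, -6.3], [-28.6, 4.9, -5.7], [-29.2, 0.8, -5.1], [-29.1, -3.3, -4.6], [-28.4, -7.3, -4.1]] D [[-0.84, -1.05, -8.23], [-0.84, -1.05, -8.23], [-0.84, -1.05, -8.23], [-0.84, -1.05, -8.23], [-0.84, -1.05, -8.23]]
T [[-27.1, -11.3, -3.8], [-25.3, -15.0, -3.5], [5.5, -0.0, 9.5], [5.5, -0.0, 9.5], [5.5, -0.0, 9.5]] D [[-0.84, -1.05, -8.23], [-0.84, -1.05, -8.23], [0.0, 0.0, 0.0], [0.0, 0.0, 0.0], [0.0, 0.0, 0.0]]
T [[5.5, -0.0, 9.5], [5.5, -0.0, 9.5]] D [[0.0, 0.0, 0.0], [0.0, 0.0, 0.0]]
```

Emit:
{"method": "send_rows", "body": {"translation": [[-8,0,-13.9],[-13,0,-22.5],[-15,0,-26],[-15.5,0,-26.8],[-15.5,0,-26.8]], "dr": [[0,0,0],[0,0,0],[0,0,0],[0,0,0],[0,0,0]], "grip": [5,5,5,5,5]}}

```text
clock: 13.12
position: [492.6, -210.0, 159.6]
ee_rot: [-0.18, 0.949, 0.049, 0.253]
contact_force: [0.1, -0.5, -2.1]
gripper_width: 21.4
```

Emit:
{"method": "send_rows", "body": {"translation": [[-14.4,24.0,-9.6],[-17.9,21.9,-8.9],[-21.0,19.2,-8.3],[-23.7,16.1,-7.6],[-25.9,12.6,-6.9]], "dr": [[-0.84,-1.05,-8.23],[-0.84,-1.05,-8.23],[-0.84,-1.05,-8.23],[-0.84,-1.05,-8.23],[-0.84,-1.05,-8.23]], "grip": [5,5,5,5,5]}}

```text
clock: 13.75
position: [484.1, -83.5, 236.4]
ee_rot: [-0.51, 0.81, -0.001, 0.29]
contact_force: [0.4, -0.2, -1.7]
gripper_width: 21.3
```

Emit:
{"method": "send_rows", "body": {"translation": [[-27.5,8.9,-6.3],[-28.6,4.9,-5.7],[-29.2,0.8,-5.1],[-29.1,-3.3,-4.6],[-28.4,-7.3,-4.1]], "dr": [[-0.84,-1.05,-8.23],[-0.84,-1.05,-8.23],[-0.84,-1.05,-8.23],[-0.84,-1.05,-8.23],[-0.84,-1.05,-8.23]], "grip": [5,5,5,5,5]}}

```text
clock: 14.38
position: [475.8, 42.1, 313.7]
ee_rot: [0.772, -0.564, 0.051, -0.288]
contact_force: [0.2, 0.3, -1.4]
gripper_width: 21.6
```

Emit:
{"method": "send_rows", "body": {"translation": [[-27.1,-11.3,-3.8],[-25.3,-15.0,-3.5],[0,0,0],[0,0,0],[0,0,0]], "dr": [[-0.84,-1.05,-8.23],[-0.84,-1.05,-8.23],[0,0,0],[0,0,0],[0,0,0]], "grip": [5,5,5,5,5]}}

```text
clock: 15.0
position: [473.3, 90.6, 344.3]
ee_rot: [0.848, -0.446, 0.07, -0.277]
contact_force: [0.4, -0.3, -2.7]
gripper_width: 21.2
```

Run:
```python
from h import *
st(); print('hub',hub2()[0],'want',hubpose(100)[0]); rows([tp(45)],[5])
```

```text
t 15.0 p [473.3  90.6 344.3] F [ 0.4 -0.3 -2.7] M [-1.12  0.89 -0.02] w 21.2 j [ 0.34 -0.13 -0.31 -0.34 -0.9   0.41]
 tx [ 0.592 -0.796 -0.128] tz [ 0.366  0.407 -0.837]
hub [460.346 143.899 316.372] want [460.827 144.651 317.782]
T [[5.4, -0.3, 9.4], [5.4, -0.3, 9.4], [5.4, -0.3, 9.4], [5.4, -0.3, 9.4], [5.4, -0.3, 9.4]] D [[0.01, -0.0, -0.03], [0.01, -0.0, -0.03], [0.01, -0.0, -0.03], [0.01, -0.0, -0.03], [0.01, -0.0, -0.03]]
```

Emit:
{"method": "send_rows", "body": {"translation": [[5.5,-0.2,9.5],[5.5,-0.2,9.5],[5.5,-0.2,9.5],[5.5,-0.2,9.5],[5.5,-0.2,9.5]], "dr": [[0,0,0],[0,0,0],[0,0,0],[0,0,0],[0,0,0]], "grip": [5,5,5,5,5]}}

```text
clock: 15.62
position: [508.8, 89.2, 302.0]
ee_rot: [0.848, -0.445, 0.071, -0.277]
contact_force: [0.1, 0.0, -3.3]
gripper_width: 21.2
```

```bash
cat > look.py <<'E'
from h import *
import sys
n=sys.argv[1]; cams=sys.argv[2].split(',')
st(); H,c=hub2(); print('hub',H)
r=np.linspace(0,2*np.pi,80); L=rodline(); out=[]
for cam in cams:
    i=arm.camera_info(cam); im=snap(cam,f'{cam}_{n}.png')
    ov=[(proj(i,stand2w(L,SX,SY,PSI)),(0,255,0))]
    f=c.as_matrix()
    for hh,col in ((-14,(255,0,255)),(14,(0,0,255))):
        for k in (7.5,18): ov.append((proj(i,H+np.outer(k*np.cos(r),f[:,0])+np.outer(k*np.sin(r),f[:,1])-hh*f[:,2]),col))
    ctr=proj(i,H)[0]+[0,8]
    crop(im,ctr,40,9,f'{cam}_{n}c.png',ov if len(sys.argv)<4 else ()); out.append(cv2.resize(cv2.imread(f'pics/{cam}_{n}c.png'),(400*2//len(cams) if len(cams)>1 else 700,)*2 if len(cams)<2 else (400,400)))
cv2.imwrite(f'pics/L_{n}.png',np.hstack(out))
E
python3 look.py p2 scene,top
```

```text
t 15.62 p [508.8  89.2 302. ] F [ 0.1  0.  -3.3] M [-1.06  0.87 -0.01] w 21.2 j [ 0.3  -0.03 -0.3  -0.4  -0.82  0.51]
 tx [ 0.593 -0.795 -0.127] tz [ 0.367  0.408 -0.836]
hub [495.866 142.412 274.067]
scene_p2c.png origin 304 138 f 9
top_p2c.png origin 176 203 f 9
```

View pics/L_p2.png

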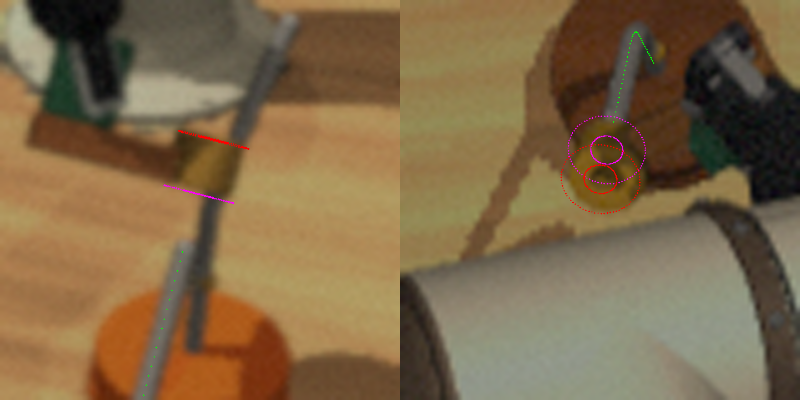

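Run:
```python
from h import *
i=arm.camera_info('scene'); im=cv2.cvtColor(cv2.imread('pics/scene_p2.png'),cv2.COLOR_BGR2RGB)
H,c=hub2(); f=c.as_matrix(); print(f)
crop(im,proj(i,H)[0]+[0,8],28,14,'z1.png')
r=np.linspace(0,2*np.pi,80)
ov=[(proj(i,stand2w(rodline(),SX,SY,PSI)),(0,255,0))]
for hh in(-14,14): ov.append((proj(i,H+np.outer(18*np.cos(r),f[:,0])+np.outer(18*np.sin(r),f[:,1])-hh*f[:,2]),(0,0,255)))
```

```text
[[ 0.331 -0.718  0.612]
 [-0.892 -0.449 -0.045]
 [ 0.307 -0.532 -0.789]]
z1.png origin 316 151 f 14
```

View pics/z1.png

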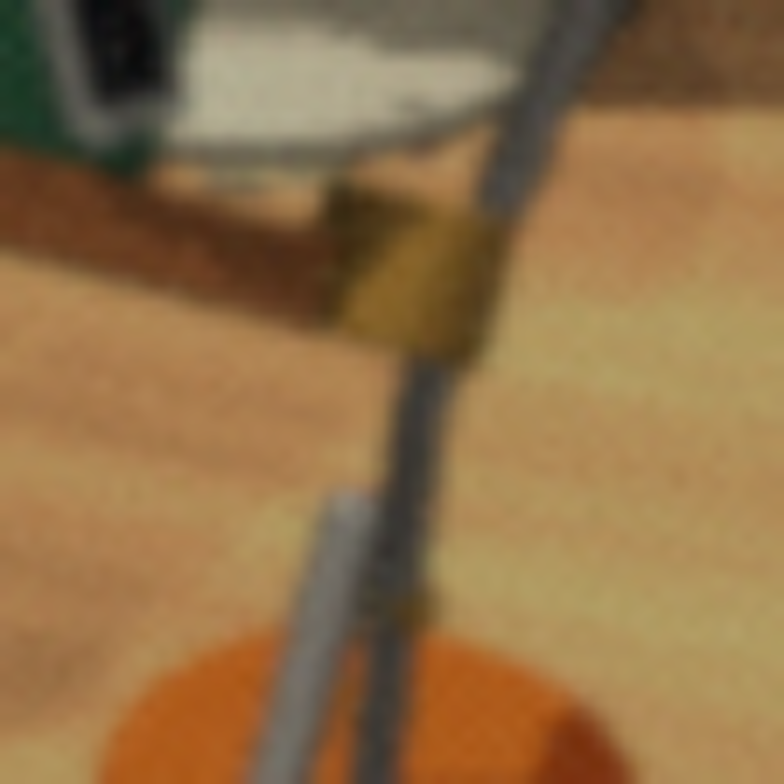

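```bash
cat > wire.py <<'E'
from h import *
def seg(a,b,n=60): return np.array(a)+np.linspace(0,1,n)[:,None]*(np.array(b,float)-np.array(a))
def box(x0,x1,y,z0,z1):
    o=[]
    for yy in(-y,y):
        for zz in(z0,z1): o.append(seg([x0,yy,zz],[x1,yy,zz]))
        for xx in(x0,x1): o.append(seg([xx,yy,z0],[xx,yy,z1],30))
    return np.vstack(o)
r=np.linspace(0,2*np.pi,120)
def carrier():  # hub-centre coords, carrier axes (x, y, z up)
    C=[np.c_[18*np.cos(r),18*np.sin(r),0*r+h] for h in(-14,14)]+[np.c_[7.5*np.cos(r),7.5*np.sin(r),0*r+14]]
    return np.vstack(C),box(16,90,11,-14,4),box(52,88,11,2,48)
def draw(n,cam,w,f,H,c,dc=(0,8)):
    i=arm.camera_info(cam); im=cv2.cvtColor(cv2.imread(f'pics/{cam}_{n}.png'),cv2.COLOR_BGR2RGB)
    M=c.as_matrix()@np.diag([1,-1,-1])
    ov=[(proj(i,H+P@M.T),col) for P,col in zip(carrier(),((0,0,255),(255,255,0),(255,0,255)))]
    ov.append((proj(i,stand2w(rodline(),SX,SY,PSI)),(0,255,0)))
    crop(im,proj(i,H)[0]+np.array(dc),w,f,f'{cam}_{n}w.png',ov)
if __name__=='__main__':
    import sys
    H,c=hub2()
    for cam in sys.argv[2].split(','): draw(sys.argv[1],cam,32,12,H,c)
E
python3 wire.py p2 scene,top; python3 -c "
import cv2,numpy as np
a=cv2.imread('pics/scene_p2w.png');b=cv2.imread('pics/top_p2w.png');cv2.imwrite('pics/z2.png',cv2.resize(np.hstack([a,b]),None,fx=.52,fy=.52))"
```

```text
scene_p2w.png origin 312 147 f 12
top_p2w.png origin 184 211 f 12
```

View pics/scene_p2w.png

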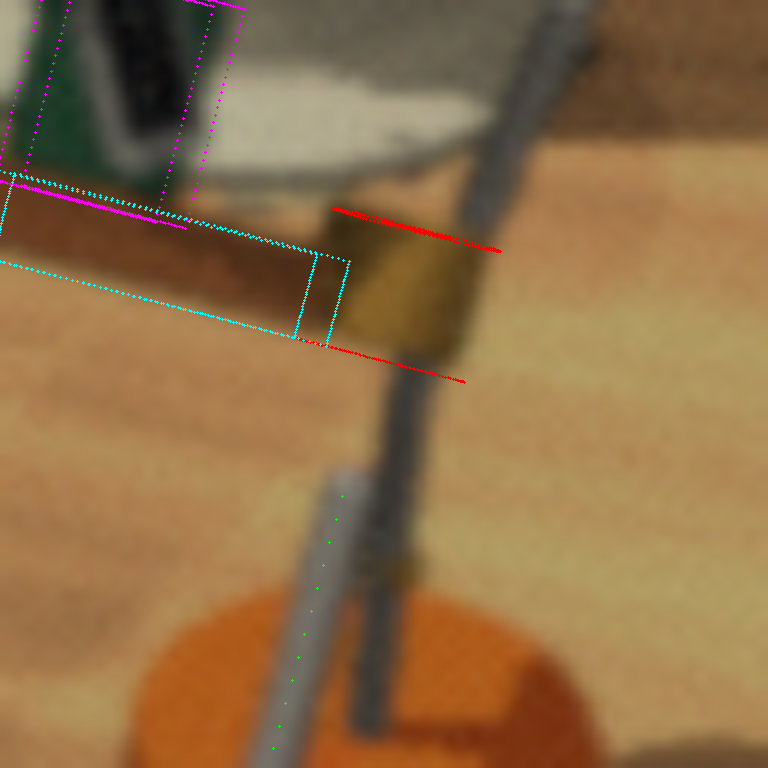

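View pics/top_p2w.png

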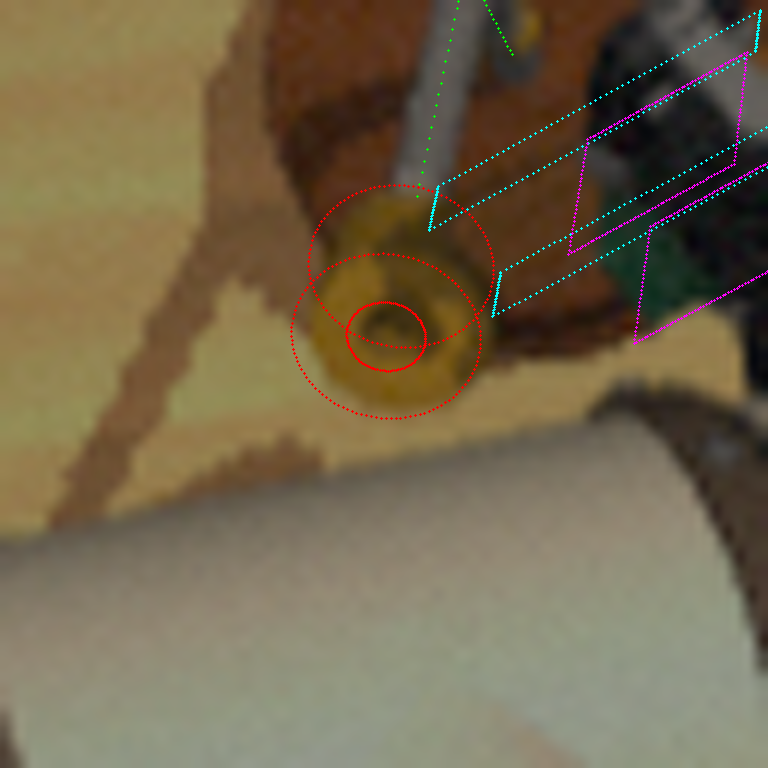

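```bash
cat >> h.py <<'E'
# correction from scene/top pictures p2
SY=136.0
HT2=HT2+R.from_quat([0.848,-0.445,0.071,-0.277]).inv().apply([1.3,-2.1,0])
E
python3 - <<'E'
from h import *
print(HT2,hub2()[0],hubpose(45)[0]); rows([tp(25),tp(18)],[3,2])
E
```

```text
[-44.022   0.294  39.958] [496.78  140.261 273.16 ] [494.601 142.63  274.441]
T [[2.2, -0.1, 5.5], [2.2, -0.1, 5.5], [2.2, -0.1, 5.5], [1.8, -0.0, 3.0], [1.8, -0.0, 3.0]] D [[0.03, 0.0, -0.03], [0.03, 0.0, -0.03], [0.03, 0.0, -0.03], [0.0, 0.0, 0.0], [0.0, 0.0, 0.0]]
```

Emit:
{"method": "send_rows", "body": {"translation": [[2.2,-0.1,5.5],[2.2,-0.1,5.5],[2.2,-0.1,5.5],[0,0,0],[0,0,0]], "dr": [[0,0,0],[0,0,0],[0,0,0],[0,0,0],[0,0,0]], "grip": [5,5,5,5,5]}}

```text
clock: 16.35
position: [518.5, 90.9, 288.5]
ee_rot: [0.848, -0.445, 0.071, -0.278]
contact_force: [0.3, 0.4, -1.6]
gripper_width: 21.8
```

```bash
python3 look.py p3 scene,top; python3 wire.py p3 scene,top; python3 -c "
import cv2,numpy as np
a=cv2.imread('pics/scene_p3w.png');b=cv2.imread('pics/top_p3w.png');cv2.imwrite('pics/z3.png',np.hstack([a[150:650,100:500],b[100:600,150:550]]))"
python3 - <<'E'
from h import *
print(hub2()[0],hubpose(25)[0])
E
```

```text
t 16.35 p [518.5  90.9 288.5] F [ 0.3  0.4 -1.6] M [-1.11  0.87  0.03] w 21.8 j [ 0.29  0.   -0.31 -0.41 -0.8   0.53]
 tx [ 0.594 -0.795 -0.127] tz [ 0.367  0.408 -0.836]
hub [506.848 142.009 260.526]
scene_p3c.png origin 303 145 f 9
top_p3c.png origin 176 199 f 9
scene_p3w.png origin 311 153 f 12
top_p3w.png origin 184 207 f 12
[506.856 142.029 260.694] [506.883 141.75  258.681]
```

View pics/z3.png

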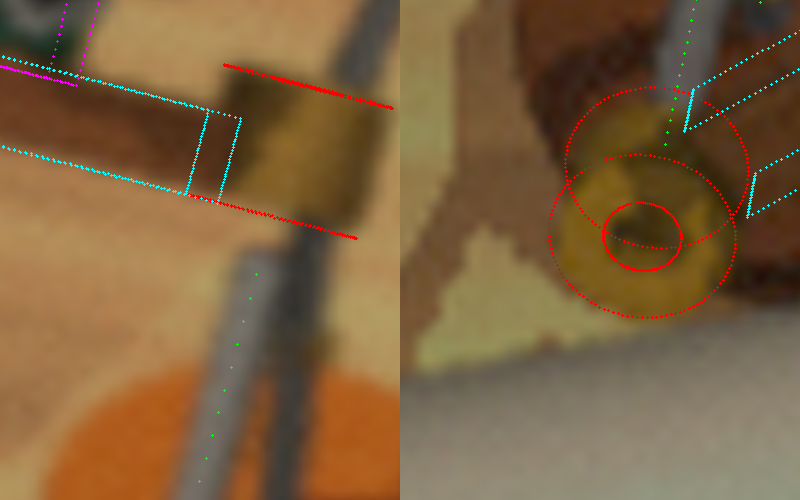

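Run:
```python
from h import *
q=R.from_quat(arm.read_state()['ee_rot'])
u=R.from_euler('z',PSI).apply([np.sin(np.radians(38)),0,-np.cos(np.radians(38))]); print('unit',q.inv().apply(u))
rows([tp(8)],[5])
```

```text
unit [0.499 0.001 0.866]
T [[1.8, 0.2, 3.3], [1.8, 0.2, 3.3], [1.8, 0.2, 3.3], [1.8, 0.2, 3.3], [1.8, 0.2, 3.3]] D [[-0.01, -0.01, 0.0], [-0.01, -0.01, 0.0], [-0.01, -0.01, 0.0], [-0.01, -0.01, 0.0], [-0.01, -0.01, 0.0]]
```

Emit:
{"method": "send_rows", "body": {"translation": [[1.8,0.1,3.2],[1.8,0.1,3.2],[1.8,0.1,3.2],[1.8,0.1,3.2],[1.8,0.1,3.2]], "dr": [[0,0,0],[0,0,0],[0,0,0],[0,0,0],[0,0,0]], "grip": [5,5,5,5,5]}}

```text
clock: 17.08
position: [529.5, 90.0, 273.3]
ee_rot: [0.848, -0.445, 0.071, -0.277]
contact_force: [0.0, -0.2, -2.9]
gripper_width: 21.4
```

Run:
```python
from h import *
st();print(hub2()[0],hubpose(8)[0]);rows([tp(-10)],[5])
```

```text
t 17.07 p [529.5  90.  273.3] F [ 0.  -0.2 -2.9] M [-1.04  0.92 -0.03] w 21.4 j [ 0.28  0.04 -0.3  -0.43 -0.77  0.57]
 tx [ 0.593 -0.795 -0.127] tz [ 0.367  0.408 -0.836]
[517.859 141.134 245.356] [517.323 141.002 245.285]
T [[1.8, 0.1, 3.1], [1.8, 0.1, 3.1], [1.8, 0.1, 3.1], [1.8, 0.1, 3.1], [1.8, 0.1, 3.1]] D [[-0.01, -0.01, -0.0], [-0.01, -0.01, -0.0], [-0.01, -0.01, -0.0], [-0.01, -0.01, -0.0], [-0.01, -0.01, -0.0]]
```

Emit:
{"method": "send_rows", "body": {"translation": [[1.8,0.0,3.1],[1.8,0.0,3.1],[1.8,0.0,3.1],[1.8,0.0,3.1],[1.8,0.0,3.1]], "dr": [[0,0,0],[0,0,0],[0,0,0],[0,0,0],[0,0,0]], "grip": [5,5,5,5,5]}}

```text
clock: 17.7
position: [540.5, 89.2, 259.3]
ee_rot: [0.848, -0.445, 0.071, -0.277]
contact_force: [-0.2, -0.2, -2.2]
gripper_width: 21.3
```

```bash
python3 look.py p4 scene,top; python3 wire.py p4 scene,top; python3 -c "
import cv2,numpy as np
a=cv2.imread('pics/scene_p4w.png');b=cv2.imread('pics/top_p4w.png');cv2.imwrite('pics/z4.png',np.hstack([a[150:650,100:500],b[100:600,150:550]]))"
python3 - <<'E'
from h import *
print(hub2()[0],hubpose(-10)[0]); rows([tp(-30)],[5])
E
```

```text
t 17.7 p [540.5  89.2 259.3] F [-0.2 -0.2 -2.2] M [-1.07  0.89 -0.02] w 21.3 j [ 0.26  0.07 -0.3  -0.45 -0.75  0.6 ]
 tx [ 0.594 -0.795 -0.127] tz [ 0.367  0.408 -0.836]
hub [528.841 140.308 231.354]
scene_p4c.png origin 299 159 f 9
top_p4c.png origin 178 192 f 9
scene_p4w.png origin 307 167 f 12
top_p4w.png origin 186 200 f 12
[528.741 140.291 231.025] [528.376 140.209 231.101]
T [[2.0, 0.0, 3.4], [2.0, 0.0, 3.4], [2.0, 0.0, 3.4], [2.0, 0.0, 3.4], [2.0, 0.0, 3.4]] D [[-0.0, -0.0, -0.01], [-0.0, -0.0, -0.01], [-0.0, -0.0, -0.01], [-0.0, -0.0, -0.01], [-0.0, -0.0, -0.01]]
```

View pics/z4.png

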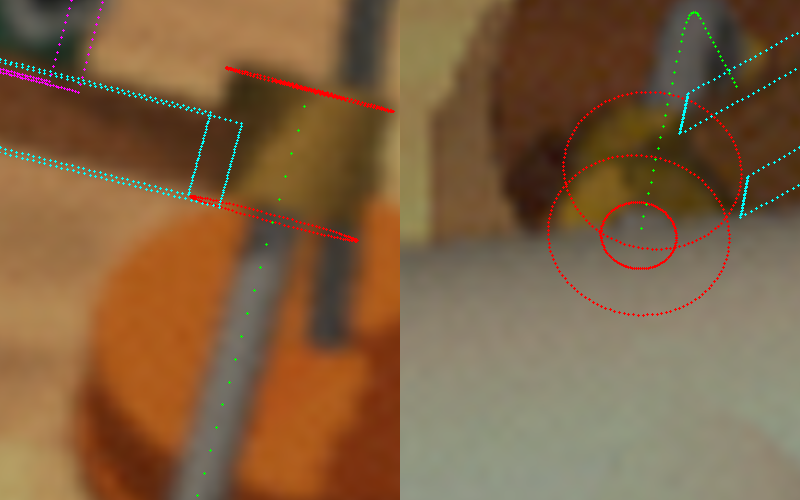

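Emit:
{"method": "send_rows", "body": {"translation": [[2.5,0,4.3],[2.5,0,4.3],[2.5,0,4.3],[2.5,0,4.3],[2.5,0,4.3]], "dr": [[0,0,0],[0,0,0],[0,0,0],[0,0,0],[0,0,0]], "grip": [5,5,5,5,5]}}

```text
clock: 18.42
position: [555.9, 88.0, 239.6]
ee_rot: [0.848, -0.445, 0.071, -0.277]
contact_force: [-0.6, 0.9, -2.5]
gripper_width: 21.2
```

Run:
```python
from h import *
st();print(hub2()[0],hubpose(-35)[0]);rows([tp(-60)],[5])
```

```text
t 18.43 p [555.9  88.  239.6] F [-0.6  0.9 -2.5] M [-1.08  0.86 -0.  ] w 21.2 j [ 0.25  0.12 -0.29 -0.48 -0.73  0.65]
 tx [ 0.594 -0.795 -0.127] tz [ 0.367  0.408 -0.836]
[544.261 139.127 211.632] [543.728 139.109 211.401]
T [[2.4, 0.1, 4.3], [2.4, 0.1, 4.3], [2.4, 0.1, 4.3], [2.4, 0.1, 4.3], [2.4, 0.1, 4.3]] D [[-0.01, -0.01, -0.0], [-0.01, -0.01, -0.0], [-0.01, -0.01, -0.0], [-0.01, -0.01, -0.0], [-0.01, -0.01, -0.0]]
```

Emit:
{"method": "send_rows", "body": {"translation": [[2.4,0.05,4.3],[2.4,0.05,4.3],[2.4,0.05,4.3],[2.4,0.05,4.3],[2.4,0.05,4.3]], "dr": [[0,0,0],[0,0,0],[0,0,0],[0,0,0],[0,0,0]], "grip": [5,5,5,5,5]}}

```text
clock: 19.05
position: [570.7, 87.1, 220.0]
ee_rot: [0.848, -0.445, 0.071, -0.278]
contact_force: [-0.4, -0.1, -2.4]
gripper_width: 21.4
```

Run:
```python
from h import *
st();print(hub2()[0],hubpose(-60)[0]);rows([tp(-80)],[5])
```

```text
t 19.05 p [570.7  87.1 220. ] F [-0.4 -0.1 -2.4] M [-1.1   0.95 -0.01] w 21.4 j [ 0.23  0.16 -0.28 -0.5  -0.7   0.69]
 tx [ 0.594 -0.795 -0.127] tz [ 0.367  0.408 -0.836]
[559.059 138.274 192.076] [559.08  138.008 191.7  ]
T [[2.1, 0.1, 3.5], [2.1, 0.1, 3.5], [2.1, 0.1, 3.5], [2.1, 0.1, 3.5], [2.1, 0.1, 3.5]] D [[-0.01, -0.01, -0.0], [-0.01, -0.01, -0.0], [-0.01, -0.01, -0.0], [-0.01, -0.01, -0.0], [-0.01, -0.01, -0.0]]
```

```bash
cat >> h.py <<'E'
_hp0=hubpose
def hubpose(s):
    A,_=_hp0(s-14);B,_=_hp0(s+14);C,_=_hp0(s)
    P=(A+B)/4+C/2; u=B-A;u/=np.linalg.norm(u)
    ey=np.array([-np.sin(PSI),np.cos(PSI),0]); z=-u; x=-ey; return P,R.from_matrix(np.c_[x,np.cross(z,x),z])
def path(ss): rows([tp(s) for s in ss],[1]*len(ss))
E
python3 - <<'E'
from h import *
path([-64,-68,-72,-76,-80])
path([-64,-68,-72,-76,-80,-84,-88,-92,-96,-100])
E
```

```text
T [[2.3, 0.3, 3.7], [2.0, 0.0, 3.5], [2.0, -0.0, 3.5], [2.1, -0.0, 3.6], [2.3, -0.1, 3.9]] D [[-0.05, -0.03, -0.0], [0.0, 0.0, -0.0], [-0.09, -0.06, 0.05], [-0.31, -0.2, 0.18], [-0.71, -0.48, 0.41]]
T [[2.3, 0.3, 3.7], [2.0, 0.0, 3.5], [2.0, -0.0, 3.5], [2.1, -0.0, 3.6], [2.3, -0.1, 3.9]] D [[-0.05, -0.03, -0.0], [0.0, 0.0, -0.0], [-0.09, -0.06, 0.05], [-0.31, -0.2, 0.18], [-0.71, -0.48, 0.41]]
T [[2.5, -0.2, 4.1], [2.7, -0.3, 4.3], [2.8, -0.4, 4.5], [3.0, -0.4, 4.7], [3.2, -0.5, 4.9]] D [[-1.12, -0.75, 0.65], [-1.53, -1.02, 0.88], [-1.94, -1.29, 1.12], [-2.35, -1.57, 1.36], [-2.68, -1.79, 1.55]]
```

Emit:
{"method": "send_rows", "body": {"translation": [[2.2,0.2,3.6],[2.0,0,3.5],[2.0,0,3.5],[2.1,0,3.6],[2.3,-0.1,3.9]], "dr": [[0,0,0],[0,0,0],[-0.1,-0.05,0.05],[-0.3,-0.2,0.2],[-0.7,-0.5,0.4]], "grip": [5,5,5,5,5]}}

```text
clock: 19.68
position: [583.4, 86.1, 203.6]
ee_rot: [0.849, -0.449, 0.059, -0.272]
contact_force: [0.1, -0.1, -2.2]
gripper_width: 21.1
```

Run:
```python
from h import *
st();print(hub2()[0],hubpose(-80)[0]);path([-84,-88,-92,-96,-100])
```

```text
t 19.68 p [583.4  86.1 203.6] F [ 0.1 -0.1 -2.2] M [-1.04  0.92  0.04] w 21.1 j [ 0.22  0.21 -0.25 -0.52 -0.72  0.71]
 tx [ 0.59  -0.794 -0.145] tz [ 0.345  0.41  -0.845]
[571.029 137.261 176.036] [571.22  137.138 175.828]
T [[2.7, -0.2, 4.2], [2.7, -0.3, 4.3], [2.8, -0.4, 4.5], [3.0, -0.4, 4.7], [3.2, -0.5, 4.9]] D [[-1.14, -0.74, 0.62], [-1.53, -1.02, 0.88], [-1.94, -1.29, 1.12], [-2.35, -1.57, 1.36], [-2.68, -1.79, 1.55]]
```

Emit:
{"method": "send_rows", "body": {"translation": [[2.6,-0.2,4.1],[2.7,-0.3,4.3],[2.8,-0.4,4.5],[3.0,-0.4,4.7],[3.2,-0.5,4.9]], "dr": [[-1.1,-0.7,0.6],[-1.5,-1.0,0.9],[-1.9,-1.3,1.1],[-2.35,-1.55,1.35],[-2.7,-1.8,1.55]], "grip": [5,5,5,5,5]}}

```text
clock: 20.3
position: [599.8, 84.7, 182.2]
ee_rot: [0.848, -0.477, -0.039, -0.227]
contact_force: [0.8, 0.4, -1.5]
gripper_width: 21.4
```

Run:
```python
from h import *
st();print(hub2()[0],hubpose(-100)[0]);path([-104,-108,-112,-116,-120])
```

```text
t 20.3 p [599.8  84.7 182.2] F [ 0.8  0.4 -1.5] M [-1.08  0.35 -0.06] w 21.4 j [ 0.18  0.34 -0.09 -0.5  -0.96  0.62]
 tx [ 0.542 -0.791 -0.284] tz [ 0.15   0.423 -0.893]
[581.747 136.324 158.911] [581.32  136.414 158.767]
T [[3.0, -0.2, 5.1], [3.2, -0.6, 5.0], [3.2, -0.6, 5.0], [3.1, -0.5, 4.8], [3.0, -0.5, 4.6]] D [[-2.9, -1.93, 1.63], [-2.86, -1.91, 1.65], [-2.85, -1.9, 1.64], [-2.54, -1.69, 1.47], [-2.13, -1.42, 1.23]]
```

Emit:
{"method": "send_rows", "body": {"translation": [[3.0,-0.3,5.1],[3.2,-0.6,5.0],[3.2,-0.6,5.0],[3.1,-0.5,4.8],[3.0,-0.5,4.6]], "dr": [[-2.9,-1.9,1.65],[-2.85,-1.9,1.65],[-2.85,-1.9,1.65],[-2.55,-1.7,1.45],[-2.1,-1.4,1.25]], "grip": [5,5,5,5,5]}}

```text
clock: 20.92
position: [611.1, 84.0, 154.8]
ee_rot: [0.829, -0.506, -0.174, -0.161]
contact_force: [-0.7, -0.8, -1.0]
gripper_width: 21.7
```

Run:
```python
from h import *
st();print(hub2()[0],hubpose(-120)[0]);path([-124,-128,-132,-136,-140])
```

```text
t 20.93 p [611.1  84.  154.8] F [-0.7 -0.8 -1. ] M [-1.2  -0.27 -0.03] w 21.7 j [ 0.14  0.51  0.11 -0.5  -1.28  0.5 ]
 tx [ 0.428 -0.783 -0.451] tz [-0.125  0.443 -0.888]
[586.991 136.06  139.185] [586.277 136.059 139.715]
T [[2.3, 0.1, 4.0], [2.6, -0.3, 4.1], [2.4, -0.2, 3.9], [2.2, -0.1, 3.7], [2.0, -0.0, 3.5]] D [[-1.78, -1.22, 0.95], [-1.31, -0.87, 0.75], [-0.9, -0.6, 0.52], [-0.49, -0.33, 0.28], [-0.1, -0.07, 0.06]]
```

Emit:
{"method": "send_rows", "body": {"translation": [[2.3,0,4.0],[2.6,-0.2,4.1],[2.4,-0.2,3.9],[2.2,-0.1,3.7],[2.0,0,3.5]], "dr": [[-1.75,-1.2,1.0],[-1.3,-0.9,0.75],[-0.9,-0.6,0.5],[-0.5,-0.3,0.3],[-0.1,-0.1,0.05]], "grip": [5,5,5,5,5]}}

```text
clock: 21.55
position: [612.1, 84.1, 133.0]
ee_rot: [0.819, -0.512, -0.219, -0.138]
contact_force: [0.5, -0.3, -1.3]
gripper_width: 21.4
```

```bash
python3 look.py p5 scene,top; python3 wire.py p5 scene,top; python3 -c "
import cv2,numpy as np
a=cv2.imread('pics/scene_p5w.png');b=cv2.imread('pics/top_p5w.png');cv2.imwrite('pics/z5.png',np.hstack([a[150:650,100:500],b[100:600,150:550]]))"
python3 - <<'E'
from h import *
H,c=hub2();print(H,hubpose(-140)[0],c.as_matrix()[:,2]);path([-140])
q=R.from_quat(arm.read_state()['ee_rot']);print(q.inv().apply([0,0,-1]))
E
```

```text
t 21.55 p [612.1  84.1 133. ] F [ 0.5 -0.3 -1.3] M [-1.2  -0.69 -0.05] w 21.4 j [ 0.13  0.58  0.16 -0.51 -1.36  0.48]
 tx [ 0.379 -0.779 -0.5  ] tz [-0.216  0.45  -0.866]
hub [586.454 136.236 120.327]
scene_p5c.png origin 288 205 f 9
top_p5c.png origin 183 178 f 9
scene_p5w.png origin 296 213 f 12
top_p5w.png origin 191 186 f 12
[586.38  136.185 120.154] [587.1   136.    119.794] [ 0.002  0.    -1.   ]
T [[0.6, -0.6, 0.1]] D [[-0.13, -0.03, 0.03]]
[0.499 0.002 0.866]
```

View pics/z5.png

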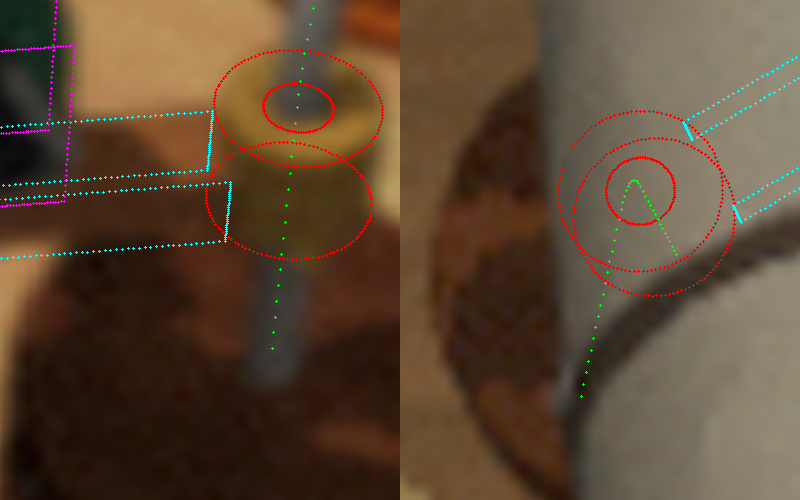

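Emit:
{"method": "send_rows", "body": {"translation": [[1.1,-0.2,1.7],[1.1,-0.1,1.7],[1.0,0,1.75],[1.0,0,1.75],[1.0,0,1.75]], "dr": [[0,0,0],[0,0,0],[0,0,0],[0,0,0],[0,0,0]], "grip": [5,5,5,5,5]}}

```text
clock: 22.28
position: [612.3, 84.0, 123.4]
ee_rot: [0.819, -0.512, -0.219, -0.138]
contact_force: [0.4, -1.5, 2.2]
gripper_width: 21.3
```

```bash
cat > s.py <<'E'
from h import *
st();H,c=hub2();print('hub',H,'bottom',H[2]-14,'axis',c.as_matrix()[:,2], 'want xy',SX,SY)
E
python3 s.py
```

```text
t 22.27 p [612.3  84.  123.4] F [ 0.4 -1.5  2.2] M [-0.7  -0.38 -0.04] w 21.3 j [ 0.13  0.59  0.16 -0.51 -1.34  0.49]
 tx [ 0.38  -0.779 -0.5  ] tz [-0.216  0.45  -0.866]
hub [586.69  136.095 110.796] bottom 96.79555355025755 axis [ 0.002  0.001 -1.   ] want xy 587.1 136.0
```

Emit:
{"method": "send_rows", "body": {"translation": [[0.7,0,1.2],[0.7,0,1.2],[0.7,0,1.2],[0.7,0,1.2],[0,0,0]], "dr": [[0,0,0],[0,0,0],[0,0,0],[0,0,0],[0,0,0]], "grip": [5,5,5,5,5]}}

```text
clock: 22.9
position: [612.5, 83.9, 116.9]
ee_rot: [0.819, -0.513, -0.218, -0.138]
contact_force: [3.0, -0.4, -2.2]
gripper_width: 21.7
```

```bash
python3 s.py; python3 look.py p6 scene,wrist; python3 wire.py p6 scene
```

```text
t 22.9 p [612.5  83.9 116.9] F [ 3.  -0.4 -2.2] M [-1.32 -1.36 -0.51] w 21.7 j [ 0.13  0.6   0.15 -0.51 -1.33  0.49]
 tx [ 0.379 -0.779 -0.499] tz [-0.216  0.45  -0.866]
hub [586.976 136.101 104.215] bottom 90.21461908102236 axis [ 0.002  0.    -1.   ] want xy 587.1 136.0
t 22.9 p [612.5  83.9 116.9] F [ 3.  -0.4 -2.2] M [-1.32 -1.36 -0.51] w 21.7 j [ 0.13  0.6   0.15 -0.51 -1.33  0.49]
 tx [ 0.379 -0.779 -0.499] tz [-0.216  0.45  -0.866]
hub [586.976 136.101 104.215]
scene_p6c.png origin 287 210 f 9
wrist_p6c.png origin 236 264 f 9
scene_p6w.png origin 295 218 f 12
```

View pics/scene_p6w.png

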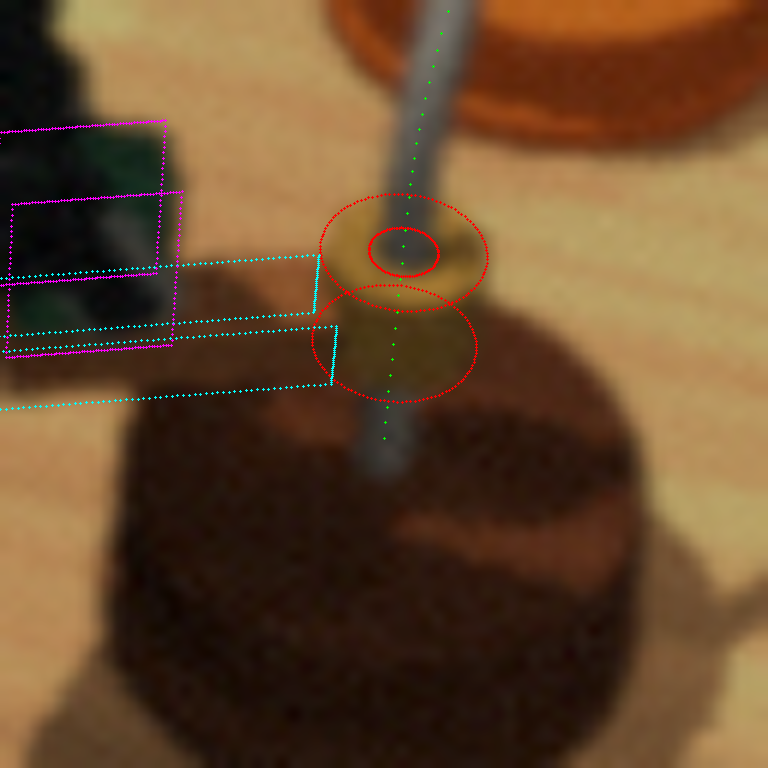

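View pics/wrist_p6.png

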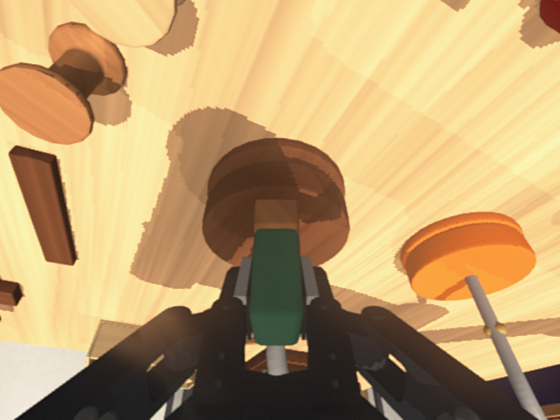

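Emit:
{"method": "send_rows", "body": {"translation": [[1.2,0,2.1],[1.2,0,2.1],[1.2,0,2.1],[1.2,0,2.1],[1.2,0,2.1]], "dr": [[0,0,0],[0,0,0],[0,0,0],[0,0,0],[0,0,0]], "grip": [5,5,5,5,5]}}

```text
clock: 23.62
position: [612.4, 84.1, 105.3]
ee_rot: [0.819, -0.512, -0.219, -0.138]
contact_force: [2.7, -0.6, 1.6]
gripper_width: 21.3
```

```bash
python3 s.py
```

```text
t 23.62 p [612.4  84.1 105.3] F [ 2.7 -0.6  1.6] M [-0.98 -1.23 -0.57] w 21.3 j [ 0.13  0.61  0.14 -0.51 -1.31  0.51]
 tx [ 0.379 -0.779 -0.5  ] tz [-0.216  0.45  -0.866]
hub [586.785 136.241  92.718] bottom 78.71768299003557 axis [ 0.002  0.001 -1.   ] want xy 587.1 136.0
```

Emit:
{"method": "send_rows", "body": {"translation": [[1.3,-0.3,2.1],[1.3,-0.2,2.1],[1.2,0,2.1],[1.2,0,2.1],[1.0,0,1.7]], "dr": [[0,0,0],[0,0,0],[0,0,0],[0,0,0],[0,0,0]], "grip": [5,5,5,5,5]}}

```text
clock: 24.25
position: [612.6, 84.2, 93.4]
ee_rot: [0.819, -0.512, -0.219, -0.138]
contact_force: [2.9, -0.9, -0.5]
gripper_width: 21.6
```

```bash
python3 s.py
```

```text
t 24.25 p [612.6  84.2  93.4] F [ 2.9 -0.9 -0.5] M [-1.05 -1.05 -0.37] w 21.6 j [ 0.13  0.62  0.13 -0.52 -1.3   0.52]
 tx [ 0.379 -0.779 -0.5  ] tz [-0.217  0.45  -0.866]
hub [586.935 136.351  80.823] bottom 66.82281726680186 axis [ 0.001  0.001 -1.   ] want xy 587.1 136.0
```

Emit:
{"method": "send_rows", "body": {"translation": [[0.6,0,1.1],[0.6,0,1.1],[0.6,0,1.1],[0.6,0,1.1],[0.6,0,1.1]], "dr": [[0,0,0],[0,0,0],[0,0,0],[0,0,0],[0,0,0]], "grip": [5,5,5,5,5]}}

```text
clock: 24.88
position: [612.2, 84.4, 87.2]
ee_rot: [0.819, -0.512, -0.219, -0.138]
contact_force: [0.8, 0.3, -2.0]
gripper_width: 21.6
```

Emit:
{"method": "send_rows", "body": {"translation": [[0.5,0,0.9],[0.5,0,0.9],[0.5,0,0.9],[0.5,0,0.9],[0.5,0,0.9]], "dr": [[0,0,0],[0,0,0],[0,0,0],[0,0,0],[0,0,0]], "grip": [5,5,5,5,5]}}

```text
clock: 25.5
position: [612.5, 84.5, 82.1]
ee_rot: [0.819, -0.512, -0.219, -0.138]
contact_force: [-0.3, 0.7, -2.1]
gripper_width: 21.3
```

```bash
python3 s.py; python3 look.py p7 scene,wrist; python3 wire.py p7 scene
```

```text
t 25.5 p [612.5  84.5  82.1] F [-0.3  0.7 -2.1] M [-1.24 -0.59 -0.01] w 21.3 j [ 0.13  0.64  0.12 -0.52 -1.28  0.53]
 tx [ 0.379 -0.779 -0.5  ] tz [-0.217  0.45  -0.866]
hub [586.859 136.601  69.514] bottom 55.51404964742686 axis [ 0.002  0.001 -1.   ] want xy 587.1 136.0
t 25.5 p [612.5  84.5  82.1] F [-0.3  0.7 -2.1] M [-1.24 -0.59 -0.01] w 21.3 j [ 0.13  0.64  0.12 -0.52 -1.28  0.53]
 tx [ 0.379 -0.779 -0.5  ] tz [-0.217  0.45  -0.866]
hub [586.859 136.601  69.514]
scene_p7c.png origin 286 219 f 9
wrist_p7c.png origin 236 265 f 9
scene_p7w.png origin 294 227 f 12
```

View pics/scene_p7w.png

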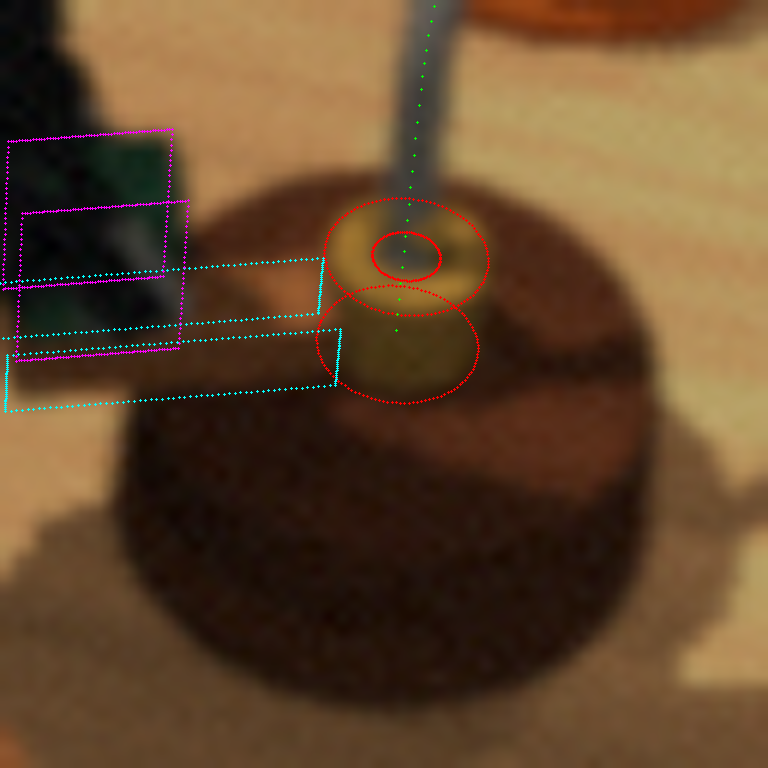

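Emit:
{"method": "send_rows", "body": {"translation": [[0.35,0,0.6],[0.35,0,0.6],[0.35,0,0.6],[0.35,0,0.6],[0.3,0,0.5]], "dr": [[0,0,0],[0,0,0],[0,0,0],[0,0,0],[0,0,0]], "grip": [5,5,5,5,5]}}

```text
clock: 26.22
position: [612.7, 84.4, 78.8]
ee_rot: [0.819, -0.512, -0.219, -0.138]
contact_force: [-0.3, 1.3, -1.8]
gripper_width: 21.6
```

Emit:
{"method": "send_rows", "body": {"translation": [[0.3,0,0.5],[0.3,0,0.5],[0.25,0,0.45],[0.25,0,0.45],[0.25,0,0.45]], "dr": [[0,0,0],[0,0,0],[0,0,0],[0,0,0],[0,0,0]], "grip": [5,5,5,5,5]}}

```text
clock: 26.85
position: [612.7, 84.3, 78.4]
ee_rot: [0.819, -0.512, -0.219, -0.138]
contact_force: [-2.4, -1.1, 9.3]
gripper_width: 21.2
```

```bash
python3 s.py
```

```text
t 26.85 p [612.7  84.3  78.4] F [-2.4 -1.1  9.3] M [0.1  0.9  0.32] w 21.2 j [ 0.13  0.64  0.12 -0.52 -1.27  0.53]
 tx [ 0.381 -0.778 -0.5  ] tz [-0.217  0.451 -0.866]
hub [587.04  136.459  65.848] bottom 51.847511120298776 axis [ 0.003  0.001 -1.   ] want xy 587.1 136.0
```

Emit:
{"method": "send_rows", "body": {"translation": [[0.15,0,0.25],[0.15,0,0.25],[0,0,0],[0,0,0],[0,0,0]], "dr": [[0,0,0],[0,0,0],[0,0,0],[0,0,0],[0,0,0]], "grip": [5,5,5,5,5]}}

```text
clock: 27.48
position: [612.7, 84.3, 78.4]
ee_rot: [0.819, -0.512, -0.219, -0.139]
contact_force: [-2.5, -1.1, 11.1]
gripper_width: 21.2
```

```bash
python3 s.py
```

```text
t 27.48 p [612.7  84.3  78.4] F [-2.5 -1.1 11.1] M [0.15 0.97 0.41] w 21.2 j [ 0.13  0.64  0.12 -0.52 -1.27  0.53]
 tx [ 0.381 -0.778 -0.5  ] tz [-0.217  0.451 -0.866]
hub [587.038 136.445  65.845] bottom 51.8450575933565 axis [ 0.003  0.002 -1.   ] want xy 587.1 136.0
```

Emit:
{"method": "send_rows", "body": {"translation": [[0.2,0,0.35],[0.2,0,0.35],[0.1,0,0.2],[0,0,0],[0,0,0]], "dr": [[0,0,0],[0,0,0],[0,0,0],[0,0,0],[0,0,0]], "grip": [5,5,5,5,5]}}

```text
clock: 28.1
position: [612.7, 84.3, 78.4]
ee_rot: [0.819, -0.511, -0.219, -0.139]
contact_force: [-2.8, -1.7, 14.4]
gripper_width: 21.3
```

```bash
python3 s.py; python3 look.py p8 scene,wrist; python3 wire.py p8 scene
```

```text
t 28.1 p [612.7  84.3  78.4] F [-2.8 -1.7 14.4] M [0.52 1.47 0.52] w 21.3 j [ 0.13  0.64  0.12 -0.52 -1.27  0.53]
 tx [ 0.382 -0.777 -0.5  ] tz [-0.217  0.451 -0.866]
hub [587.021 136.391  65.795] bottom 51.79481590617395 axis [ 0.003  0.002 -1.   ] want xy 587.1 136.0
t 28.1 p [612.7  84.3  78.4] F [-2.8 -1.7 14.4] M [0.52 1.47 0.52] w 21.3 j [ 0.13  0.64  0.12 -0.52 -1.27  0.53]
 tx [ 0.382 -0.777 -0.5  ] tz [-0.217  0.451 -0.866]
hub [587.021 136.391  65.795]
scene_p8c.png origin 286 220 f 9
wrist_p8c.png origin 236 265 f 9
scene_p8w.png origin 294 228 f 12
```

View pics/scene_p8w.png

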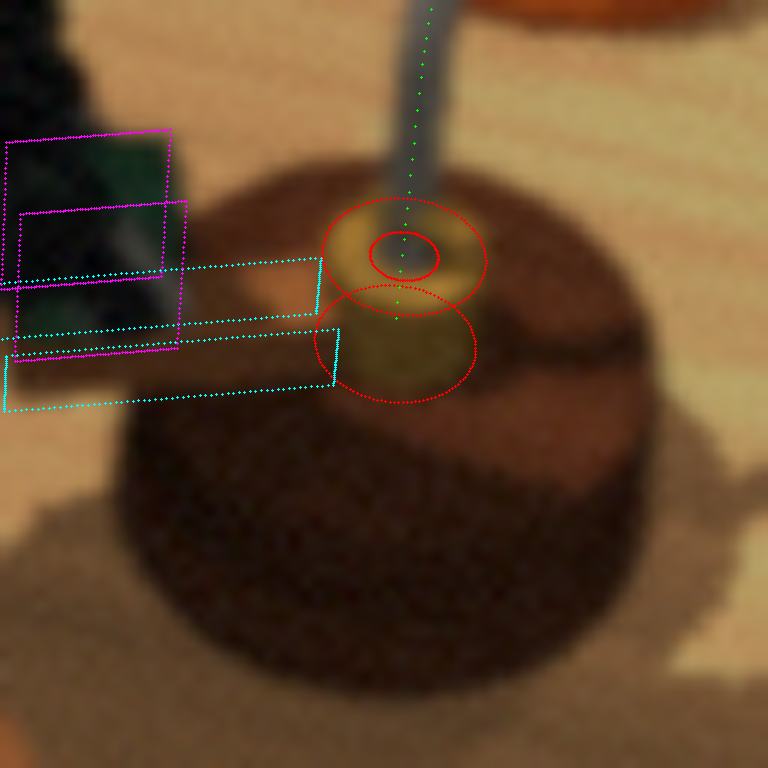

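Emit:
{"method": "send_rows", "body": {"translation": [[0,0,0],[0,0,0],[0,0,0],[0,0,0],[0,0,0]], "dr": [[0,0,0],[0,0,0],[0,0,0],[0,0,0],[0,0,0]], "grip": [5,5,5,5,5]}}

```text
clock: 28.82
position: [612.8, 84.3, 78.4]
ee_rot: [0.82, -0.511, -0.219, -0.139]
contact_force: [-3.7, -1.0, 15.3]
gripper_width: 21.0
```

Emit:
{"method": "send_rows", "body": {"translation": [[-0.4,0,-0.7],[-0.4,0,-0.7],[-0.4,0,-0.6],[-0.2,0,-0.4],[0,0,0]], "dr": [[0,0,0],[0,0,0],[0,0,0],[0,0,0],[0,0,0]], "grip": [5,5,5,5,5]}}

```text
clock: 29.45
position: [612.7, 84.4, 78.5]
ee_rot: [0.819, -0.512, -0.219, -0.138]
contact_force: [-1.2, 0.5, 6.1]
gripper_width: 21.5
```

```bash
python3 s.py
```

```text
t 29.45 p [612.7  84.4  78.5] F [-1.2  0.5  6.1] M [-0.34  0.43  0.31] w 21.5 j [ 0.13  0.64  0.12 -0.52 -1.27  0.53]
 tx [ 0.38  -0.778 -0.5  ] tz [-0.217  0.451 -0.866]
hub [587.068 136.499  65.874] bottom 51.874439221546695 axis [ 0.002  0.001 -1.   ] want xy 587.1 136.0
```

Release, still lightly pressed.

Emit:
{"method": "send_rows", "body": {"translation": [[-0.3,0,-0.5],[0,0,0],[0,0,0],[0,0,0],[0,0,0]], "dr": [[0,0,0],[0,0,0],[0,0,0],[0,0,0],[0,0,0]], "grip": [5,22,26,40,50]}}

```text
clock: 30.08
position: [612.6, 84.5, 77.5]
ee_rot: [0.819, -0.513, -0.219, -0.138]
contact_force: [0.6, -0.5, -0.5]
gripper_width: 49.6
```

```bash
python3 s.py; python3 look.py p9 scene,wrist; python3 wire.py p9 scene
```

```text
t 30.07 p [612.6  84.5  77.5] F [ 0.6 -0.5 -0.5] M [-0.89 -0.43 -0.02] w 49.6 j [ 0.13  0.64  0.12 -0.52 -1.27  0.53]
 tx [ 0.379 -0.779 -0.5  ] tz [-0.217  0.45  -0.866]
hub [587.035 136.671  64.872] bottom 50.8719554783479 axis [ 0.002  0.001 -1.   ] want xy 587.1 136.0
t 30.07 p [612.6  84.5  77.5] F [ 0.6 -0.5 -0.5] M [-0.89 -0.43 -0.02] w 49.6 j [ 0.13  0.64  0.12 -0.52 -1.27  0.53]
 tx [ 0.379 -0.779 -0.5  ] tz [-0.217  0.45  -0.866]
hub [587.035 136.671  64.872]
scene_p9c.png origin 286 220 f 9
wrist_p9c.png origin 236 264 f 9
scene_p9w.png origin 294 228 f 12
```

View pics/wrist_p9.png

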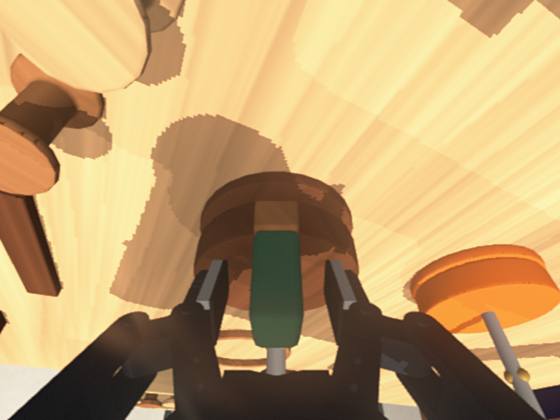

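Emit:
{"method": "send_rows", "body": {"translation": [[0,0,-10],[0,0,-20],[0,0,-30],[0,0,-35],[0,0,-35]], "dr": [[0,0,0],[0,0,0],[0,0,0],[0,0,0],[0,0,0]], "grip": [50,50,50,50,50]}}

```text
clock: 30.8
position: [641.2, 25.0, 192.3]
ee_rot: [0.819, -0.512, -0.218, -0.138]
contact_force: [0.0, 0.5, -0.0]
gripper_width: 50.2
```

Emit:
{"method": "send_rows", "body": {"translation": [[0,0,-10],[0,0,0],[0,0,0],[0,0,0],[0,0,0]], "dr": [[0,0,0],[0,0,0],[0,0,0],[0,0,0],[0,0,0]], "grip": [50,50,50,50,50]}}

```text
clock: 31.42
position: [642.7, 21.8, 198.5]
ee_rot: [0.819, -0.512, -0.219, -0.138]
contact_force: [-0.4, -0.6, -0.4]
gripper_width: 50.0
```

Run:
```python
from h import *
from wire import draw
st()
for c in ('scene','top','wrist'): snap(c,c+'_p10.png')
P=np.array([587.1,136.0,65.8]); c=R.from_euler('z',PSI)*R.from_matrix(np.array([[0,-1,0],[-1,0,0],[0,0,-1]]).astype(float))*R.from_euler('z',-30,degrees=True)
draw('p10','scene',32,12,P,c); draw('p10','wrist',60,8,P,c)
for cam in('scene','wrist','top'): print([(np.round(d['xyz'],1),round(d['confidence'],2)) for t in('hub','grip') for d in arm.place_of(t,cam)])
```

```text
t 31.43 p [642.7  21.8 198.5] F [-0.4 -0.6 -0.4] M [-0.92 -0.44 -0.  ] w 50.0 j [ 0.04  0.58  0.33 -0.48 -1.55  0.48]
 tx [ 0.379 -0.779 -0.5  ] tz [-0.218  0.45  -0.866]
scene_p10w.png origin 294 228 f 12
wrist_p10w.png origin 216 171 f 8
[(array([586.5, 137.9,  68.4]), 0.82), (array([505.8, -73.6,  18.5]), 0.56), (array([615.9,  72.5,  87.1]), 0.76), (array([582.8, -76.4,  36.6]), 0.68)]
[(array([589.6, 141.3,  67.8]), 0.77), (array([506.9, -72.7,  13.6]), 0.58), (array([617.4,  79.3,  88.7]), 0.78), (array([581.7, -76.5,  37.8]), 0.55), (array([772.4, 262.6,   1.4]), 0.17)]
[(array([504.7, -74.9,  14. ]), 0.62), (array([ 407.3, -434.5,   -0.7]), 0.29), (array([578.9, -80. ,  36.7]), 0.71), (array([619.5,  74. ,  87.5]), 0.44)]
```

View pics/scene_p10w.png

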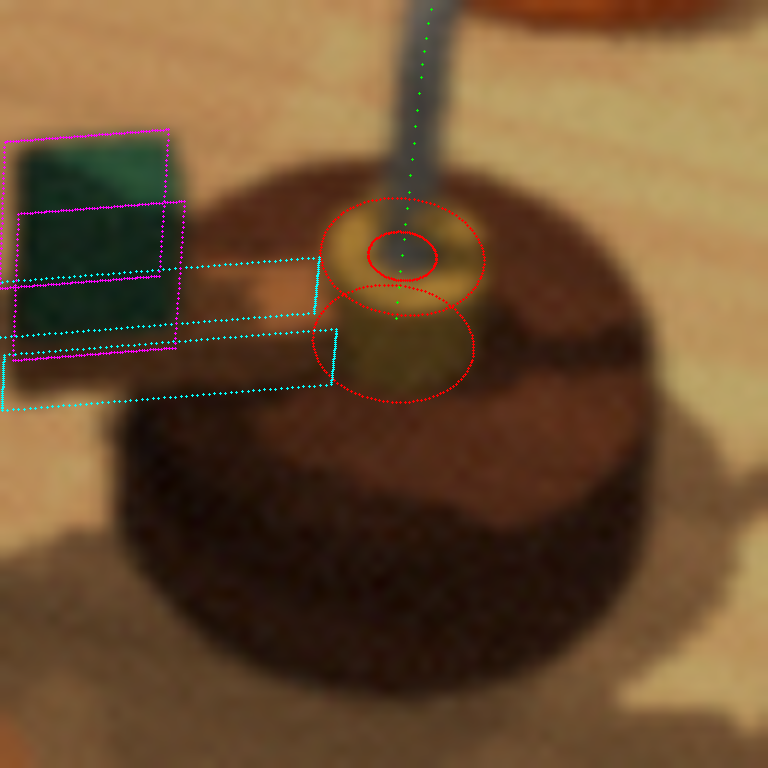

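View pics/wrist_p10.png

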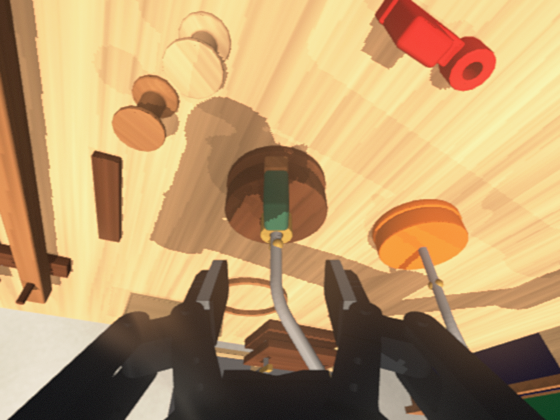

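View pics/scene_p10.png

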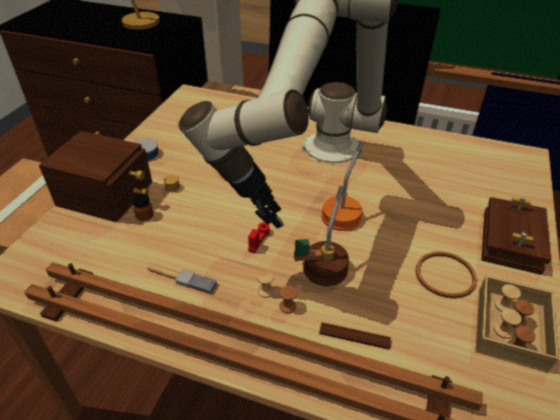

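```bash
python3 -c "
from bench import arm
print(arm.job_done())"
```

```text
the job is handed in; nothing more can be done
None
```

The carrier is on the stand, seated flat on the wooden foot and released, and the job was handed in at about 31.6 s of the 72 s allowed.

- **Grasp:** I picked the carrier up with the tool upright and took it to the rod. From that grasp the arm would have run out of wrist range partway down, so I set the carrier back where it had been. I then regripped it with the tool tilted 30°.
- **Threading:** I put it on the leaning rod and slid it down in steps of 5 mm or less. It went round the bend with almost no side force. Passing the balls took only about 3–4 N beyond the weight, just under your 4–15 N range.
- **Seating:** The force dropped back to free hanging once the hub was below the balls. A firm stop came with the underside about 52 mm above the table. I pressed to about 15–16 N for roughly a second, eased off, opened the gripper and backed away.

**Last checks:**
- The gripper reads no contact force.
- The pictures show the carrier level on the foot and on the rod axis, with the balls above the hub. The other things look undisturbed in the final pictures.
- The foot height from the pictures came out at about 49 mm against 52 mm by touch. The networks put the hub 2–3 mm above where touch puts it, and up to 5 mm off sideways in the wrist view. All of that is about what their accuracy allows, so I went by touch.
- The network missed the seated hub in the last top view; I did not check that picture further.

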